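Make up the drilling kit and the impression kit for the dental practical

TASK

Make up two practice kits from the stock on the bench. On the green tray set the white egg model, lowered all the way and not dropped, and the red bur block; on the steel tray set the white mixing cup, with the blue measuring cup nested in it by a light push until it seats (rammed, it would jam), and the orange impression tray. Everything must stand or lie flat on the floor of its tray; leave the brown egg model, the gold bur block and the purple impression tray where they are.

Things in the scene. Friction and masses are not known exactly. Their poses are not given: they have to be found in the camera images.
- green_tray: Lime green tray: a plain open half-size instrument tray, 183 mm (its x) by 142 mm (its y) outside, floor 3 mm thick, walls 3 mm thick rising to 17 mm, clear inside 177 by 136 mm; stays where it is on the bench, turned up to about 0.25 rad. Origin: centre of its underside, on the bench top; z up.
- steel_tray: Bare steel tray: a plain open half-size instrument tray, 183 mm (its x) by 142 mm (its y) outside, floor 3 mm thick, walls 3 mm thick rising to 17 mm, clear inside 177 by 136 mm; stays where it is on the bench, turned up to about 0.25 rad. Origin: centre of its underside, on the bench top; z up.
- white_egg: White egg standing half sunk in a yellow stone block, with a pink wax collar round it. Block 58 mm (its x) by 46 mm (its y) by 26 mm high; the egg is 41 mm across and its top is 68 mm up. About 0.14 kg. Origin: centre of the underside; z up.
- brown_egg: To be left alone. Brown egg standing half sunk in a yellow stone block, with a pink wax collar round it. Block 58 mm (its x) by 46 mm (its y) by 26 mm high; the egg is 41 mm across and its top is 68 mm up. About 0.14 kg. Origin: centre of the underside; z up.
- red_burs: Red metal block with eight thin steel burs standing in it. Block 62 mm (its x) by 32 mm (its y) by 22 mm high; the burs are in two rows within 11 mm of the long centre line and reach up to 53 mm. About 0.09 kg. Origin: centre of the underside; z up.
- gold_burs: To be left alone. Gold metal block with eight thin steel burs standing in it. Block 62 mm (its x) by 32 mm (its y) by 22 mm high; the burs are in two rows within 11 mm of the long centre line and reach up to 53 mm. About 0.09 kg. Origin: centre of the underside; z up.
- mixing_cup: White open cup, 56 mm high. Outside: a straight skirt 64 mm across over the top 22 mm, below it tapering to 47 mm at the foot. Inside: a smooth taper, 58 mm across at the rim and 43 mm at the floor, which is 3 mm thick. About 0.06 kg. Origin: centre of the underside; z up.
- measuring_cup: Blue open cup, 82 mm high. Outside it tapers from 45 mm across at the foot to 58 mm at 48 mm up, then a straight band 60 mm across to the rim; wall about 2 mm. It fits the inside taper of the white cup: seated, its underside is 5 to 11 mm above the white cup's underside and its straight band stands above the white cup's rim. About 0.05 kg. Origin: centre of the underside; z up.
- orange_impression: Orange plastic dental impression tray lying flat, trough up: a horseshoe, 62 mm wide (its y), from x = -9 to +46 mm, outer wall 16 mm high, with a straight flat handle towards its -x, 16 mm wide, from x = -9 to -46 mm, its underside 6 mm and its top 13 mm up. Whole length 93 mm, about 0.045 kg. Origin: middle of the whole length and width, at the underside; z up.
- purple_impression: To be left alone. Purple plastic dental impression tray lying flat, trough up: a horseshoe, 62 mm wide (its y), from x = -9 to +46 mm, outer wall 16 mm high, with a straight flat handle towards its -x, 16 mm wide, from x = -9 to -46 mm, its underside 6 mm and its top 13 mm up. Whole length 93 mm, about 0.045 kg. Origin: middle of the whole length and width, at the underside; z up.

How it is judged:
At the end, for the whole second after the job is handed in: White egg, red burs on green tray's floor; white cup, orange impression tray on steel tray's floor (at most 7 mm above its underside, tilt < 0.09 rad); blue cup in white cup: underside at most 18 mm above the white one's, 7 mm off centre, 0.1 rad off axis; all at rest (0.02 m/s, 0.3 rad/s) (x of white_egg in the frame of green_tray between -0.085 and 0.085 m and y of white_egg in the frame of green_tray between -0.066 and 0.066 m and z of white_egg in the frame of green_tray between 0 and 0.007 m and angle between each of white_egg, red_burs, mixing_cup, orange_impression's own z axis and vertical below 0.09 rad and x of red_burs in the frame of green_tray between -0.085 and 0.085 m and y of red_burs in the frame of green_tray between -0.066 and 0.066 m and z of red_burs in the frame of green_tray between 0 and 0.007 m and x of mixing_cup in the frame of steel_tray between -0.085 and 0.085 m and y of mixing_cup in the frame of steel_tray between -0.066 and 0.066 m and z of mixing_cup in the frame of steel_tray between 0 and 0.007 m and x of orange_impression in the frame of steel_tray between -0.085 and 0.085 m and y of orange_impression in the frame of steel_tray between -0.066 and 0.066 m and z of orange_impression in the frame of steel_tray between 0 and 0.007 m and z of measuring_cup in the frame of mixing_cup between 0.001 and 0.018 m and horizontal distance between measuring_cup and mixing_cup below 0.007 m and angle between the z axis of measuring_cup and the z axis of mixing_cup, either way round below 0.1 rad and linear speed of each of white_egg, red_burs, mixing_cup, measuring_cup, orange_impression below 0.02 m/s and angular speed of each of white_egg, red_burs, mixing_cup, measuring_cup, orange_impression below 0.3 rad/s); the robot touches nothing.
It fails at once if A thing to be left alone (brown egg model, gold bur block, purple impression tray) is shifted by more than 30 mm (distance of any of brown_egg, gold_burs, purple_impression from where it was at the start of the episode above 0.03 m).
It fails at once if The blue cup is rammed into the white cup with more than 60 N of contact force (a push of some 20 N) (contact force between measuring_cup and mixing_cup above 60 N).
It fails at once if The white egg model is let go over the green tray more than 10 mm above its floor (x of white_egg in the frame of green_tray between -0.095 and 0.095 m and y of white_egg in the frame of green_tray between -0.075 and 0.075 m and z of white_egg in the frame of green_tray between 0.013 and 0.2 m and contact force between white_egg and the fingers below 0.1 N).
It also fails if it takes over 136 s, if anything falls off the work surface, if the arm or the gripper's body presses on something with over 40 N, if the wrist force passes 120 N, or if a joint passes its speed limit or range.

ROBOT

A 7-joint arm with a two-finger parallel gripper is mounted at the origin on the work surface. World frame = base frame: x ahead of the robot, y to its left, z up, the work surface at z = 0. Lengths are in m, angles in rad, forces in N, time in s.
With the tool pointing down it reaches from about 0.425 to 0.875 m from the base axis. Payload 8.4 kg.
Tool frame: the origin (TCP) lies midway between the tips of the shut fingers; the grasp point (between the pads) lies 19 mm behind it; z points along the fingers, y is the line along which they close (so a half turn about z gives the same grasp; the last joint's range is limited). The gripper opens to 87 mm and grips with 3 to 60 N. Pads are 19 mm wide; open, the fingers measure 117 mm over their backs; the gripper's body (75 mm by 190 mm) begins 51 mm behind the grasp point.
Start: joints at [-1.356, 0.333, 0.04, 1.465, -0.013, 1.343, -0.059], TCP at [0.201, 0.618, 0.223] pointing down, gripper open.
Joint ranges: [-2.58, 2.58], [-0.38, 2.09], [-1.3, 1.39], [0.25, 2.4], [-1.5, 4.64], [0.08, 2.09], [-2.65, 2.65]. Speed limits (rad/s): [2.22, 2.22, 2.79, 2.79, 3.14, 3.14, 3.14].

INTERFACE

Orientations are given as a 3x3 rotation matrix whose columns are the frame's x, y, z axes.
In Python, from cell import robot gives the robot as it stands.
- The arm moves only by the tool apply_moves, never from a script. Its arguments are lists of equal length, an entry for each row: "claw": the opening in per cent of the stroke, from 0 (shut) to 100 (fully open); "delta_pos": the shift along the tool's x, y, z in cm, a list of three; "rotation": the turn, a rotation vector about the tool's x, y, z in degrees, a list of three. A call has 1 to 10 rows; each row shifts and turns the commanded pose from where the row before left it, along the tool's axes as they then stand; what a row does not reach is not made up. A row lasts 1/10 s, in which the tool goes at most 50 mm and 8.59 degrees, less where a joint would pass 70% of its speed; a pose out of reach is approached as far as the arm can. A call with a gripper value outside its range is refused whole. The fingers move at their own pace and stop on an object; the grip force is fixed at half the most. Time passes only in rows, so rows that do not move let the fingers close. It gives the time, the measured TCP pose, the force, the opening and the grip force at its end, in the units of the state.
- robot.get_state(): the state, without advancing time (a new reading comes with each control period).
- robot.grab_frame(name): name is "side" or "top" or "wrist"; returns the picture (480x640x3 uint8, red, green, blue); there is no depth.
- robot.calibration(name): a dict with "fx", "fy", "cx", "cy" (pixels), "k1" (the pictures are not rectified: a ray, as slopes to the right and down, at radius r is drawn at 1 + k1 r^2 times it, then the intrinsics apply), "rvec" (rotation vector, rad) and "tvec" (3), from world to camera coordinates, as OpenCV has them. Camera axes: x right, y down, z forward; pixel columns grow to the right and rows downward; lengths in m; the calibration is good to about 2 mm. A picture is of the moment at which its call begins: read the wrist's pose just before it. calibration takes no time and is no camera call; for the wrist camera it gives the pose at the moment of the call.
- robot.close_job(): hands the job in; it is judged then, once.
Trained networks look in the newest picture that a camera, given by its name, has taken for a name from the list of things; names that differ only in an ending like _2 or _b are one class to them, and where a whole thing is asked for, a point or a joint stands for the part that bears it (a point fixed in the world has none). Each returns a list of dicts, best first, with "confidence" (0 to 1); they miss things now and then, are a little off and sometimes report something else, mostly with a low value. They report only what shows in the picture. A call takes as long as a camera call.
- robot.search_frame(camera, thing): "point" ([column, row] in pixels, amid what is visible of it).
The state is a dict: "time": time; "joint_pos": joint angles; "qvel": joint speeds; "joint_efforts": joint torques, N m; "position": TCP position; "tool_rot": TCP orientation; "contact_force": force on the tool from outside, world axes, zero at the start; "wrist_torque": the same for the moment, N m; "opening": opening from 0.0 (shut) to 1.0 (fully open); "grasp_force": force on a finger pad.
Only numpy, scipy, OpenCV 4.12 (cv2) and the standard library are available. Lean on these libraries where they do the work, as an engineer would, in place of code of your own. Each camera call takes 0.05 s, during which the arm holds its last target. There are 200 camera calls.

## Working session

There is one attempt and no reset: what is moved stays moved. The work goes in short steps, Python scripts to look and compute and a tool call to move; the robot and the scene stay as the last step left them, time stands still between calls to the robot, and variables do not carry over. Pictures are saved under pics/ and viewed, at most 18 in all, crops included, and the job is handed in when it is done.

Besides the shell and the picture viewer there is one more tool, called after "Request:" by a JSON object that holds its "name" and its "arguments". apply_moves: Moves the arm, as the interface text tells. Its arguments: {"type":"object","properties":{"claw":{"type":"array","items":{"type":"number"}},"delta_pos":{"type":"array","items":{"type":"array","items":{"type":"number"}}},"rotation":{"type":"array","items":{"type":"array","items":{"type":"number"}}}},"required":["claw","delta_pos","rotation"]}

```bash
ls; mkdir -p pics
cat > h.py <<'E'
import numpy as np, cv2
from cell import robot
def ray(cam,px,cal=None):
    c=cal or robot.calibration(cam)
    u=np.array([(px[0]-c['cx'])/c['fx'],(px[1]-c['cy'])/c['fy']]); s=u.copy()
    for _ in range(20): s=u/(1+c['k1']*(s@s))
    R=cv2.Rodrigues(np.array(c['rvec'],float))[0]; t=np.array(c['tvec'],float).ravel()
    return -R.T@t, R.T@np.array([s[0],s[1],1.])
def at_z(cam,px,z,cal=None):
    o,d=ray(cam,px,cal); return o+d*(z-o[2])/d[2]
def proj(cam,P,cal=None):
    c=cal or robot.calibration(cam)
    R=cv2.Rodrigues(np.array(c['rvec'],float))[0]; t=np.array(c['tvec'],float).ravel()
    p=(R@np.atleast_2d(P).T).T+t; s=p[:,:2]/p[:,2:]; s=s*(1+c['k1']*(s**2).sum(1,keepdims=True))
    return s*[c['fx'],c['fy']]+[c['cx'],c['cy']]
def save(cam,name):
    im=robot.grab_frame(cam); cv2.imwrite(f'pics/{name}.png',np.ascontiguousarray(im[:,:,::-1])); return im
THINGS={'green_tray':.003,'steel_tray':.003,'white_egg':.035,'brown_egg':.035,'red_burs':.022,'gold_burs':.022,'mixing_cup':.05,'measuring_cup':.07,'orange_impression':.01,'purple_impression':.01}
E
python3 - <<'E'
from h import *
s=robot.get_state(); print(s['time'],s['position'],s['tool_rot'],s['opening'])
for c in ['top','side']:
    save(c,c+'0'); o,d=ray(c,[320,240]); print(c,o,d)
    for n,z in THINGS.items():
        for r in robot.search_frame(c,n)[:2]:
            print(c,n,np.round(r['point']),round(r['confidence'],2),np.round(at_z(c,r['point'],z),3))
E
```

```text
pics
0.0 [0.20053103 0.6177982  0.22165491] [[-9.51165911e-01  3.08679848e-01 -4.01357953e-04]
 [ 3.08680088e-01  9.51164564e-01 -1.60473711e-03]
 [-1.13592546e-04 -1.65026245e-03 -9.99998632e-01]] 1.0005341365849445
top [0.35758343 0.01015    1.04460046] [ 0.20897745  0.00306806 -0.97792946]
top steel_tray [165. 308.] 0.98 [0.433 0.333 0.003]
top steel_tray [443. 205.] 0.57 [ 0.658 -0.25   0.003]
top white_egg [263. 303.] 0.78 [0.444 0.127 0.035]
top brown_egg [388. 234.] 0.62 [ 0.587 -0.126  0.035]
top red_burs [331. 229.] 0.77 [ 0.6   -0.01   0.022]
top mixing_cup [390. 296.] 0.95 [ 0.458 -0.125  0.05 ]
top mixing_cup [262. 302.] 0.2 [0.446 0.127 0.05 ]
top measuring_cup [320. 301.] 0.92 [0.446 0.012 0.07 ]
top measuring_cup [214. 209.] 0.71 [0.627 0.227 0.07 ]
top orange_impression [443. 204.] 0.79 [ 0.66  -0.248  0.01 ]
top purple_impression [213. 208.] 0.86 [0.648 0.242 0.01 ]
side [ 0.40816902 -0.89473777  0.61585271] [ 0.13995319  0.83667471 -0.52957455]
side green_tray [296. 388.] 0.78 [ 0.471 -0.319  0.003]
side green_tray [261. 243.] 0.28 [0.451 0.082 0.003]
side steel_tray [248. 187.] 0.75 [0.44  0.337 0.003]
side white_egg [254. 213.] 0.88 [0.443 0.151 0.035]
side white_egg [323. 222.] 0.44 [0.578 0.09  0.035]
side brown_egg [360. 292.] 0.86 [ 0.601 -0.151  0.035]
side red_burs [342. 256.] 0.63 [ 0.596 -0.02   0.022]
side gold_burs [324. 222.] 0.73 [0.585 0.11  0.022]
side mixing_cup [275. 291.] 0.95 [ 0.459 -0.143  0.05 ]
side measuring_cup [408. 336.] 0.3 [ 0.634 -0.309  0.07 ]
side orange_impression [408. 336.] 0.76 [ 0.658 -0.244  0.01 ]
side purple_impression [341. 258.] 0.67 [ 0.597 -0.009  0.01 ]
side purple_impression [342. 196.] 0.61 [0.649 0.241 0.01 ]
```

View pics/top0.png

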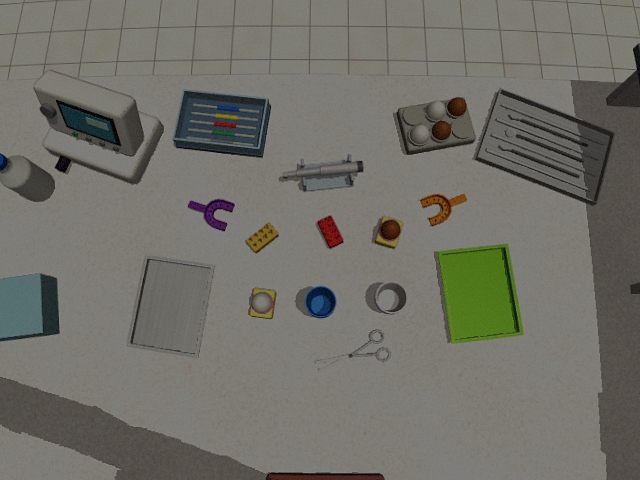

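View pics/side0.png

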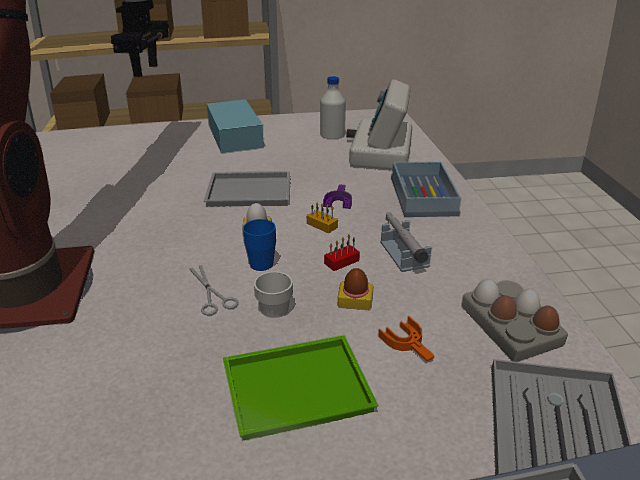

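The top view shows the green tray at (480,293), the steel tray at (171,306), the white egg at (263,303), the blue cup at (320,301) and the white cup at (390,297). The red burs are at (331,231) and the orange tray at (441,207), with its handle to the right. The side view confirms all of this. Next I'll get poses by segmentation.

Run:
```python
from h import *
im=cv2.imread('pics/top0.png'); hsv=cv2.cvtColor(im,cv2.COLOR_BGR2HSV); cal=robot.calibration('top')
def blob(x0,y0,x1,y1,lo,hi):
    m=np.zeros(im.shape[:2],np.uint8); m[y0:y1,x0:x1]=cv2.inRange(hsv,lo,hi)[y0:y1,x0:x1]
    ys,xs=np.nonzero(m); return np.stack([xs,ys],1).astype(float)
def world(p,z): return np.array([at_z('top',q,z,cal)[:2] for q in p])
def rect(n,p,z):
    w=world(p,z); (c,s,a)=cv2.minAreaRect(w.astype(np.float32)*1000); print(n,len(p),np.round(c),np.round(s),round(a,1))
rect('green',blob(425,235,535,350,(35,120,60),(60,255,255)),.012)
rect('red',blob(310,210,350,255,(0,120,60),(8,255,255)),.018); rect('red2',blob(310,210,350,255,(170,120,60),(180,255,255)),.018)
rect('eggblock',blob(240,280,285,325,(18,90,60),(35,255,255)),.02)
rect('blue',blob(298,280,345,325,(100,120,30),(125,255,255)),.082)
o=blob(415,185,472,230,(5,150,80),(18,255,255)); rect('orange',o,.012)
w=world(o,.012); c=w.mean(0); d=np.linalg.svd(w-c,full_matrices=False)[2][0]; print('orange c',c,'axis',d,np.degrees(np.arctan2(d[1],d[0])))
print('steel corners',np.round(world([(147,257),(214,264),(200,356),(128,348)],.017),3))
crops=[im[270:340,230:420],im[180:260,300:490],im[245:365,120:220]]
cv2.imwrite('pics/c1.png',np.vstack([cv2.resize(crops[0],(760,280),interpolation=2),cv2.resize(crops[1],(760,320),interpolation=2)]))
```

```text
green 6422 [ 470. -318.] [191. 152.] 6.6
red 324 [596.  -7.] [62. 32.] 26.1
red2 97 [596.  -8.] [61. 32.] 26.4
eggblock 271 [445. 129.] [47. 58.] 82.5
blue 763 [444.  12.] [59. 57.] 0.5
orange 486 [ 658. -253.] [62. 94.] 22.1
orange c [ 0.65436912 -0.24544854] axis [ 0.39221914 -0.91987181] -66.90734882929681
steel corners [[0.538 0.375]
 [0.525 0.232]
 [0.338 0.252]
 [0.35  0.401]]
```

View pics/c1.png

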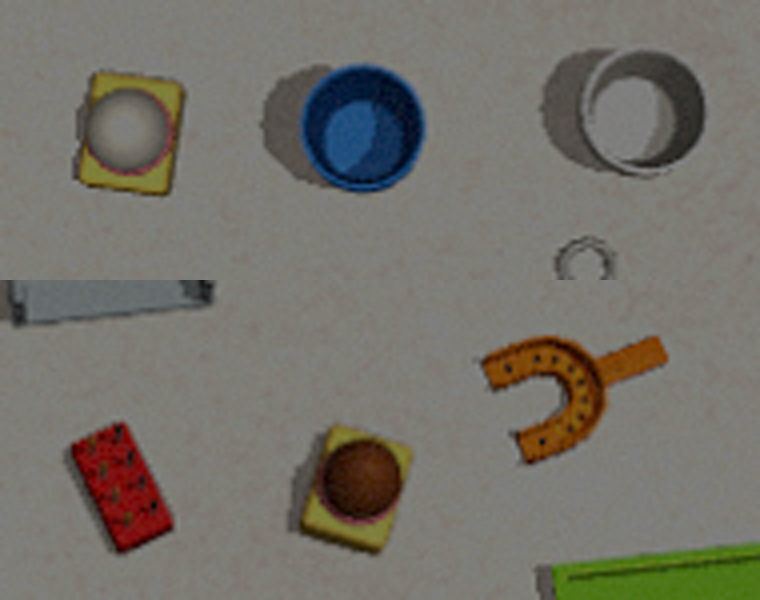

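```bash
cat >> h.py <<'E'
from scipy.spatial.transform import Rotation as Ro
def Rt(yaw):
    c,s=np.cos(np.radians(yaw)),np.sin(np.radians(yaw)); return np.array([[-s,c,0],[c,s,0],[0,0,-1.]])
def go(*wps):
    "print rotation (deg, tool) then shift (cm, tool) to reach each (x,y,z,yaw) in turn, yaw taken mod 180"
    st=robot.get_state(); p=np.array(st['position']); R=np.array(st['tool_rot'])
    print('t',round(st['time'],2),'p',np.round(p,4),'yaw',round(np.degrees(np.arctan2(R[1,1],R[0,1])),1),'open',round(st['opening'],3),'grip',round(st['grasp_force'],1))
    for w in wps:
        y=w[3]; c=[Rt(y),Rt(y+180)]; rv=[Ro.from_matrix(R.T@k).as_rotvec(degrees=True) for k in c]
        i=int(np.argmin([np.linalg.norm(v) for v in rv])); R=c[i]
        print(w,'rot',np.round(rv[i],1),'shift',np.round(100*R.T@(np.array(w[:3])-p),2)); p=np.array(w[:3])
E
python3 - <<'E'
from h import *
print(at_z('top',(390.8,298.2),.056)); go((.45,.33,.222,84.3),(.42,-.126,.222,84.3))
print(ray('wrist',(320,240)))
E
```

```text
[ 0.45356427 -0.12606714  0.056     ]
t 1.1 p [0.2007 0.6183 0.2226] yaw 72.0 open 0.998 grip 0.0
(0.45, 0.33, 0.222, 84.3) rot [  0.    0.  -12.3] shift [-27.67 -26.21   0.06]
(0.42, -0.126, 0.222, 84.3) rot [0. 0. 0.] shift [ -1.54 -45.67   0.  ]
(array([0.12347827, 0.64365715, 0.38396194]), array([ 0.286498  , -0.08908995, -0.9539583 ]))
```

Request:
{"name": "apply_moves", "arguments": {"claw": [100, 100, 100, 100, 100, 100, 100, 100, 100, 100], "delta_pos": [[0, 0, 0], [0, 0, 0], [-3.46, -3.28, 0], [-3.46, -3.28, 0], [-3.46, -3.28, 0], [-3.46, -3.28, 0], [-3.46, -3.28, 0], [-3.46, -3.28, 0], [-3.46, -3.28, 0], [-3.46, -3.28, 0]], "rotation": [[0, 0, -6.15], [0, 0, -6.15], [0, 0, 0], [0, 0, 0], [0, 0, 0], [0, 0, 0], [0, 0, 0], [0, 0, 0], [0, 0, 0], [0, 0, 0]]}}

```text
time: 2.1
position: [0.4512, 0.3281, 0.2229]
tool_rot: [[-0.995, 0.099, 0.0], [0.099, 0.995, 0.001], [-0.0, 0.001, -1.0]]
contact_force: [1.4, 0.1, -0.7]
opening: 0.998
grasp_force: 0.0
```

Request:
{"name": "apply_moves", "arguments": {"claw": [100, 100, 100, 100, 100, 100, 100, 100, 100, 100], "delta_pos": [[0.2, -4.57, 0], [0.2, -4.57, 0], [0.2, -4.57, 0], [0.2, -4.57, 0], [0.2, -4.57, 0], [0.2, -4.57, 0], [0.2, -4.57, 0], [0.2, -4.57, 0], [0.2, -4.57, 0], [0.2, -4.57, 0]], "rotation": [[0, 0, 0], [0, 0, 0], [0, 0, 0], [0, 0, 0], [0, 0, 0], [0, 0, 0], [0, 0, 0], [0, 0, 0], [0, 0, 0], [0, 0, 0]]}}

```text
time: 3.1
position: [0.3844, -0.1249, 0.2228]
tool_rot: [[-0.995, 0.099, 0.001], [0.099, 0.995, 0.001], [-0.001, 0.001, -1.0]]
contact_force: [0.7, 0.8, 0.2]
opening: 0.998
grasp_force: 0.0
```

Run:
```python
from h import *
go((.4535,-.126,.2,84.3))
im=save('wrist','w1'); cal=robot.calibration('wrist')
for n in ['mixing_cup','measuring_cup']: print(n,[(np.round(r['point']),round(r['confidence'],2),np.round(at_z('wrist',r['point'],.056,cal),3)) for r in robot.search_frame('wrist',n)[:1]])
t=np.linspace(0,6.28,60); 
im=cv2.imread('pics/w1.png')
for x,y,r,z in [(.4535,-.126,.032,.056),(.444,.012,.03,.082)]:
    P=np.c_[x+r*np.cos(t),y+r*np.sin(t),t*0+z]; cv2.polylines(im,[proj('wrist',P,cal).astype(int)],True,(0,0,255),1)
cv2.imwrite('pics/w1o.png',im)
```

```text
t 3.1 p [ 0.3844 -0.1249  0.2228] yaw 84.3 open 0.998 grip 0.0
(0.4535, -0.126, 0.2, 84.3) rot [0.1 0.1 0. ] shift [-6.89  0.58  2.28]
mixing_cup [(array([324., 288.]), 0.89, array([ 0.452, -0.134,  0.056]))]
measuring_cup []
```

View pics/w1o.png

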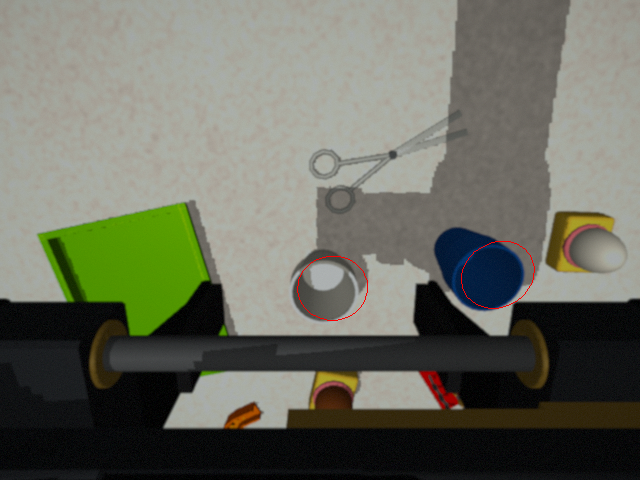

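The white cup shows at (326,287) and the blue rim at (488,275), about 8 px left of where I projected them. The arm may still have been settling when the picture was taken, so I'll retake it at rest.

Run:
```python
from h import *
cal=robot.calibration('wrist'); robot.grab_frame('wrist'); cal=robot.calibration('wrist'); im=save('wrist','w2')
hsv=cv2.cvtColor(im,cv2.COLOR_RGB2HSV)
m=cv2.inRange(hsv,(100,120,20),(125,255,255)); m[:200]=0;m[:,:400]=0
c=max(cv2.findContours(m,0,2)[0],key=cv2.contourArea); print('bbox blue',cv2.boundingRect(c))
for n,z in [('mixing_cup',.05)]: print(n,[(np.round(r['point']),round(r['confidence'],2),np.round(at_z('wrist',r['point'],z,cal),3)) for r in robot.search_frame('wrist',n)[:1]])
g=cv2.GaussianBlur(im[230:340,270:390,1],(3,3),0)
print(cv2.HoughCircles(g,cv2.HOUGH_GRADIENT,1,20,param1=60,param2=15,minRadius=28,maxRadius=40)[0][:3]+[270,230,0], proj('wrist',[[.4535,-.126,.056]],cal)); go()
```

```text
bbox blue (434, 227, 89, 83)
mixing_cup [(array([322., 288.]), 0.86, array([ 0.455, -0.127,  0.05 ]))]
[[323.5        291.5         29.39999962]] [[322.96997126 288.41004096]]
t 3.4 p [ 0.3851 -0.1222  0.2226] yaw 84.4 open 1.003 grip 0.0
```

Request:
{"name": "apply_moves", "arguments": {"claw": [100, 100, 100, 100, 100, 100, 100, 100, 100, 100], "delta_pos": [[-2.3, 0.1, 0], [-2.3, 0.1, 2], [-2.25, 0.1, 3], [0, 0, 3], [0, 0, 3], [0, 0, 3], [0, 0, 3], [0, 0, 1.5], [0, 0, 1], [0, 0, 0]], "rotation": [[0, 0, 0], [0, 0, 0], [0, 0, 0], [0, 0, 0], [0, 0, 0], [0, 0, 0], [0, 0, 0], [0, 0, 0], [0, 0, 0], [0, 0, 0]]}}

```text
time: 4.4
position: [0.4528, -0.126, 0.0265]
tool_rot: [[-0.995, 0.097, -0.002], [0.097, 0.995, -0.0], [0.002, -0.001, -1.0]]
contact_force: [0.4, -0.5, -0.1]
opening: 1.0
grasp_force: 0.0
```

Request:
{"name": "apply_moves", "arguments": {"claw": [60, 60, 60, 60, 60, 60, 60, 60], "delta_pos": [[0, 0, 0], [0, 0, 0], [0, 0, 0], [0, 0, 0], [0, 0, 0], [0, 0, 0], [0, 0, 0], [0, 0, 0]], "rotation": [[0, 0, 0], [0, 0, 0], [0, 0, 0], [0, 0, 0], [0, 0, 0], [0, 0, 0], [0, 0, 0], [0, 0, 0]]}}

```text
time: 5.2
position: [0.454, -0.1268, 0.0282]
tool_rot: [[-0.995, 0.099, 0.001], [0.099, 0.995, 0.0], [-0.001, 0.0, -1.0]]
contact_force: [-1.2, 0.7, 6.8]
opening: 0.737
grasp_force: 30.0
```

Run:
```python
from h import *
go((.454,-.127,.15,84.3),(.454,.319,.15,84.3),(.393,.319,.15,84.3),(.393,.319,.035,84.3))
```

```text
t 5.2 p [ 0.454  -0.1268  0.0282] yaw 84.3 open 0.737 grip 30.0
(0.454, -0.127, 0.15, 84.3) rot [0.  0.1 0. ] shift [-1.000e-02 -2.000e-02 -1.218e+01]
(0.454, 0.319, 0.15, 84.3) rot [0. 0. 0.] shift [ 4.43 44.38  0.  ]
(0.393, 0.319, 0.15, 84.3) rot [0. 0. 0.] shift [ 6.07 -0.61  0.  ]
(0.393, 0.319, 0.035, 84.3) rot [0. 0. 0.] shift [ 0.   0.  11.5]
```

Request:
{"name": "apply_moves", "arguments": {"claw": [60, 60, 60, 60, 60, 60, 60, 60, 60, 60], "delta_pos": [[0, 0, -3], [0, 0, -4.5], [0, 0, -4.5], [-0.5, 4.5, 0], [-0.5, 4.5, 0], [-0.5, 4.5, 0], [-0.5, 4.5, 0], [-0.5, 4.5, 0], [-0.5, 4.5, 0], [-0.5, 4.5, 0]], "rotation": [[0, 0, 0], [0, 0, 0], [0, 0, 0], [0, 0, 0], [0, 0, 0], [0, 0, 0], [0, 0, 0], [0, 0, 0], [0, 0, 0], [0, 0, 0]]}}

```text
time: 6.2
position: [0.5194, 0.185, 0.1475]
tool_rot: [[-0.995, 0.099, -0.0], [0.099, 0.995, 0.0], [0.0, 0.0, -1.0]]
contact_force: [1.3, -0.1, 0.5]
opening: 0.738
grasp_force: 30.0
```

Request:
{"name": "apply_moves", "arguments": {"claw": [60, 60, 60, 60, 60, 60, 60], "delta_pos": [[0, 4.5, 0], [0, 4.5, 0], [3, 4, 0], [3, 0, 0], [0.5, 0, 0], [0, 0, 0], [0, 0, 0]], "rotation": [[0, 0, 0], [0, 0, 0], [0, 0, 0], [0, 0, 0], [0, 0, 0], [0, 0, 0], [0, 0, 0]]}}

```text
time: 6.9
position: [0.4686, 0.3181, 0.1478]
tool_rot: [[-0.995, 0.1, 0.001], [0.1, 0.995, 0.0], [-0.001, 0.0, -1.0]]
contact_force: [-0.2, -0.1, -1.0]
opening: 0.738
grasp_force: 30.0
```

Run:
```python
from h import *
go((.393,.319,.15,84.3),(.393,.319,.033,84.3))
save('wrist','w3')
```

```text
t 6.9 p [0.4686 0.3181 0.1478] yaw 84.2 open 0.738 grip 30.0
(0.393, 0.319, 0.15, 84.3) rot [ 0.   0.  -0.1] shift [ 7.53 -0.66 -0.22]
(0.393, 0.319, 0.033, 84.3) rot [0. 0. 0.] shift [ 0.   0.  11.7]
```

View pics/w3.png

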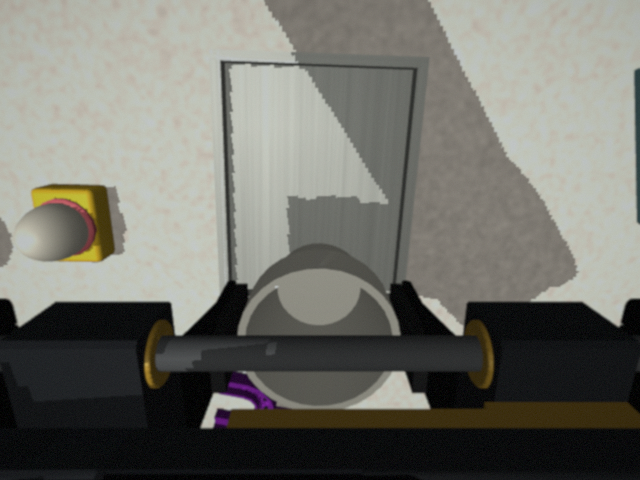

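The steel tray is straight with the tool. The outer corners of its near-base edge are at (216,57) and (428,58), and the cup is held upright.

Run:
```python
from h import *
a,b=at_z('wrist',(217,58),.017),at_z('wrist',(428,58),.017); d=b-a; print(a,b,np.linalg.norm(d)); d/=np.linalg.norm(d)
ex=np.array([d[1],-d[0],0]); print('yaw x',np.degrees(np.arctan2(ex[1],ex[0])),'centre',(a+b)/2+.0915*ex)
go()
```

```text
[0.34290167 0.26127459 0.017     ] [0.35736554 0.40480324 0.017     ] 0.14425559344858188
yaw x -5.754461635755343 centre [0.44117251 0.32386462 0.017     ]
t 6.95 p [0.4689 0.3179 0.1478] yaw 84.2 open 0.732 grip 30.0
```

Request:
{"name": "apply_moves", "arguments": {"claw": [60, 60, 60, 60, 60, 60, 60, 60, 60], "delta_pos": [[2.5, 0, 0], [2.5, 0, 0], [2.5, 0, 0], [0, 0, 3], [0, 0, 3.5], [0, 0, 3], [0, 0, 1.5], [0, 0, 0.6], [0, 0, 0]], "rotation": [[0, 0, 0], [0, 0, 0], [0, 0, 0], [0, 0, 0], [0, 0, 0], [0, 0, 0], [0, 0, 0], [0, 0, 0], [0, 0, 0]]}}

```text
time: 7.85
position: [0.394, 0.3253, 0.0315]
tool_rot: [[-0.995, 0.101, -0.0], [0.101, 0.995, -0.001], [0.0, -0.001, -1.0]]
contact_force: [0.4, 0.3, -0.3]
opening: 0.732
grasp_force: 30.0
```

Request:
{"name": "apply_moves", "arguments": {"claw": [90, 90, 90, 90, 90, 90, 90, 90, 90, 90], "delta_pos": [[0, 0, 0], [0, 0, 0], [0, 0, 0], [0, 0, -1], [0, 0, -3], [0, 0, -4], [0, 0, -4], [0, 0, -4], [0, 0, 0], [0, 0, 0]], "rotation": [[0, 0, 0], [0, 0, 0], [0, 0, 0], [0, 0, 0], [0, 0, 0], [0, 0, 0], [0, 0, 0], [0, 0, 0], [0, 0, 0], [0, 0, 0]]}}

```text
time: 8.85
position: [0.3934, 0.3268, 0.193]
tool_rot: [[-0.995, 0.099, 0.001], [0.099, 0.995, 0.002], [-0.001, 0.003, -1.0]]
contact_force: [-1.0, -0.8, -0.4]
opening: 0.902
grasp_force: 0.0
```

Run:
```python
from h import *
save('top','t1')
go((.47,.2,.192,60),(.62,-.15,.192,22.5),(.667,-.275,.192,22.5))
```

```text
t 8.9 p [0.3928 0.3263 0.1917] yaw 84.3 open 0.897 grip 0.0
(0.47, 0.2, 0.192, 60) rot [ 0.  -0.  24.3] shift [-13.    -7.07  -0.03]
(0.62, -0.15, 0.192, 22.5) rot [ 0.   0.  37.5] shift [-38.08   0.46   0.  ]
(0.667, -0.275, 0.192, 22.5) rot [0. 0. 0.] shift [-13.35  -0.44   0.  ]
```

Request:
{"name": "apply_moves", "arguments": {"claw": [60, 60, 60, 60, 60, 60, 60, 60, 60, 60], "delta_pos": [[0, 0, 0], [0, 0, 0], [0, 0, 0], [-4.33, -2.36, 0], [-4.33, -2.36, 0], [-4.33, -2.36, 0], [0, 0, 0], [0, 0, 0], [0, 0, 0], [0, 0, 0]], "rotation": [[0, 0, 8.1], [0, 0, 8.1], [0, 0, 8.1], [0, 0, 0], [0, 0, 0], [0, 0, 0], [0, 0, 8.1], [0, 0, 8.1], [0, 0, 8.1], [0, 0, 8.1]]}}

```text
time: 9.9
position: [0.4694, 0.1994, 0.1901]
tool_rot: [[-0.458, 0.889, -0.002], [0.889, 0.458, -0.002], [-0.001, -0.003, -1.0]]
contact_force: [-1.1, 0.2, 0.6]
opening: 0.599
grasp_force: 0.0
```

Request:
{"name": "apply_moves", "arguments": {"claw": [60, 60, 60, 60, 60, 60, 60, 60, 60, 60], "delta_pos": [[0, 0, 0], [-4.7, 0.2, 0], [-4.7, 0.2, 0], [-4.7, 0.2, 0], [-4.7, 0, 0], [-4.7, 0, 0], [-4.7, 0, 0], [-4.7, 0, 0], [-4.7, 0, 0], [-4.7, 0, 0]], "rotation": [[0, 0, 5.1], [0, 0, 0], [0, 0, 0], [0, 0, 0], [0, 0, 0], [0, 0, 0], [0, 0, 0], [0, 0, 0], [0, 0, 0], [0, 0, 0]]}}

```text
time: 10.9
position: [0.6375, -0.1898, 0.1897]
tool_rot: [[-0.383, 0.924, -0.003], [0.924, 0.383, 0.0], [0.001, -0.002, -1.0]]
contact_force: [0.7, 1.3, 1.0]
opening: 0.599
grasp_force: 0.0
```

Request:
{"name": "apply_moves", "arguments": {"claw": [60, 60], "delta_pos": [[0, 0, 0], [0, 0, 0]], "rotation": [[0, 0, 0], [0, 0, 0]]}}

```text
time: 11.1
position: [0.6365, -0.1902, 0.1897]
tool_rot: [[-0.38, 0.925, -0.003], [0.925, 0.38, -0.001], [0.0, -0.003, -1.0]]
contact_force: [-0.3, 1.0, -2.0]
opening: 0.599
grasp_force: 0.0
```

Run:
```python
from h import *
go((.667,-.275,.06,22.5)); cal=robot.calibration('wrist'); im=save('wrist','w4')
m=cv2.inRange(cv2.cvtColor(im,cv2.COLOR_RGB2HSV),(5,150,60),(18,255,255)); ys,xs=np.nonzero(m[:420]); 
w=np.array([at_z('wrist',q,.012,cal)[:2] for q in zip(xs[::5],ys[::5])]); print(len(xs),cv2.minAreaRect((w*1000).astype(np.float32)))
for q in [(.667,-.275,.013),(.658,-.253,.013),(.6405,-.2105,.013)]: cv2.circle(im,tuple(int(v) for v in proj('wrist',[q],cal)[0]),3,(0,0,255),-1)
cv2.imwrite('pics/w4o.png',im[:,:,::-1])
```

```text
t 11.1 p [ 0.6365 -0.1902  0.1897] yaw 22.3 open 0.599 grip 0.0
(0.667, -0.275, 0.06, 22.5) rot [-0.2 -0.  -0.2] shift [-9.   -0.43 12.97]
4335 ((637.5641479492188, -200.76487731933594), (61.034828186035156, 207.68580627441406), 24.402084350585938)
```

View pics/w4o.png

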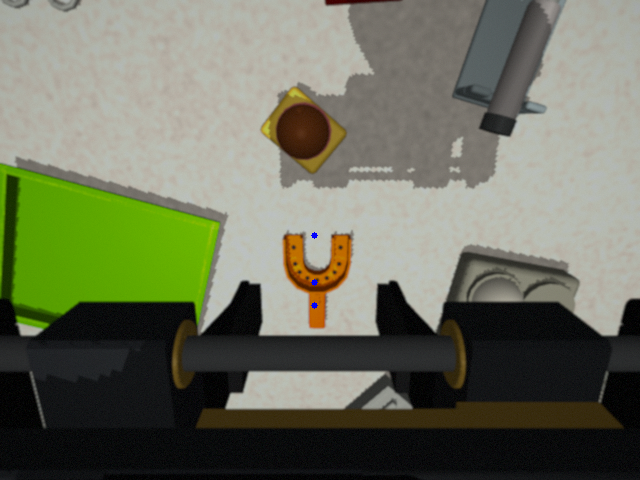

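The orange tray's handle is at (317,308), aligned with the fingers. My predicted points fall on it to within 3 px.

Request:
{"name": "apply_moves", "arguments": {"claw": [60, 60, 60, 60, 60, 60, 60, 60, 60, 60], "delta_pos": [[-3, -0.1, 0], [-3, -0.1, 2], [-3, 0, 3], [0, 0, 3], [0, 0, 3], [0, 0, 3], [0, 0, 3], [0, 0, 1], [0, 0, 0.6], [0, 0, 0]], "rotation": [[0, 0, 0], [0, 0, 0], [0, 0, 0], [0, 0, 0], [0, 0, 0], [0, 0, 0], [0, 0, 0], [0, 0, 0], [0, 0, 0], [0, 0, 0]]}}

```text
time: 12.15
position: [0.6706, -0.2714, 0.0059]
tool_rot: [[-0.384, 0.923, 0.0], [0.923, 0.384, 0.0], [0.0, 0.0, -1.0]]
contact_force: [-0.1, -0.2, 0.6]
opening: 0.6
grasp_force: 0.0
```

Run:
```python
from h import *
go((.667,-.275,.0025,22.5))
```

```text
t 12.15 p [ 0.6706 -0.2714  0.0059] yaw 22.6 open 0.6 grip 0.0
(0.667, -0.275, 0.0025, 22.5) rot [ 0.  -0.   0.1] shift [-0.19 -0.47  0.34]
```

Request:
{"name": "apply_moves", "arguments": {"claw": [60, 60, 0, 0, 0, 0, 0, 0, 0, 0], "delta_pos": [[-0.3, -0.2, 0.35], [0, 0, 0], [0, 0, 0], [0, 0, 0], [0, 0, 0], [0, 0, 0], [0, 0, 0], [0, 0, 0], [0, 0, 0], [0, 0, 0]], "rotation": [[0, 0, 0], [0, 0, 0], [0, 0, 0], [0, 0, 0], [0, 0, 0], [0, 0, 0], [0, 0, 0], [0, 0, 0], [0, 0, 0], [0, 0, 0]]}}

```text
time: 13.15
position: [0.6696, -0.2757, 0.0021]
tool_rot: [[-0.383, 0.924, -0.0], [0.924, 0.383, -0.0], [-0.0, -0.0, -1.0]]
contact_force: [0.6, 0.5, 0.7]
opening: 0.176
grasp_force: 30.0
```

Request:
{"name": "apply_moves", "arguments": {"claw": [0, 0, 0, 0, 0, 0, 0, 0, 0, 0], "delta_pos": [[0, 0, -0.5], [0, 0, -3], [0, 0, -4], [0, 0, -4], [0, 0, -4], [0, 0, 0], [0, 0, 0], [0, 0, 0], [0, 0, 0], [0, 0, 0]], "rotation": [[0, 0, 0], [0, 0, 0], [0, 0, 0], [0, 0, 0], [0, 0, 0], [0, 0, 7.1], [0, 0, 7.1], [0, 0, 7.1], [0, 0, 7.1], [0, 0, 0]]}}

```text
time: 14.15
position: [0.6696, -0.2757, 0.1572]
tool_rot: [[0.104, 0.995, -0.0], [0.995, -0.104, -0.0], [-0.0, -0.0, -1.0]]
contact_force: [0.8, -0.3, -0.6]
opening: 0.185
grasp_force: 30.0
```

Run:
```python
from h import *
c=np.array([.440,.321]); a=np.radians(-5.75); ex=np.array([np.cos(a),np.sin(a)]); ey=np.array([-ex[1],ex[0]])
o=c+.046*ex; g=o-.024*ey; print(o,g)
go((.60,.05,.155,-5.75),(*g,.155,-5.75),(*g,.007,-5.75))
```

```text
[0.48576855 0.31639135] [0.48336404 0.2925121 ]
t 14.15 p [ 0.6696 -0.2757  0.1572] yaw -6.0 open 0.185 grip 30.0
(0.6, 0.05, 0.155, -5.75) rot [-0.   0.  -0.2] shift [ 31.71 -10.19   0.22]
(np.float64(0.4833640383608521), np.float64(0.29251210472782263), 0.155, -5.75) rot [0. 0. 0.] shift [ 22.96 -14.03   0.  ]
(np.float64(0.4833640383608521), np.float64(0.29251210472782263), 0.007, -5.75) rot [0. 0. 0.] shift [ 0.   0.  14.8]
```

Request:
{"name": "apply_moves", "arguments": {"claw": [0, 0, 0, 0, 0, 0, 0, 0, 0, 0], "delta_pos": [[4.2, -1.4, 0], [4.2, -1.4, 0], [4.2, -1.4, 0], [4.2, -1.4, 0], [4.2, -1.4, 0], [4.2, -1.4, 0], [4.2, -1.4, 0], [4.2, -2, 0], [4.2, -2, 0], [4.2, -2, 0]], "rotation": [[0, 0, 0], [0, 0, 0], [0, 0, 0], [0, 0, 0], [0, 0, 0], [0, 0, 0], [0, 0, 0], [0, 0, 0], [0, 0, 0], [0, 0, 0]]}}

```text
time: 15.15
position: [0.5547, 0.1598, 0.1574]
tool_rot: [[0.098, 0.995, 0.0], [0.995, -0.098, 0.0], [0.001, 0.0, -1.0]]
contact_force: [0.7, 0.1, -0.1]
opening: 0.174
grasp_force: 30.0
```

Request:
{"name": "apply_moves", "arguments": {"claw": [0, 0, 0, 0, 0], "delta_pos": [[4.2, -2.8, 0], [4.2, -2.8, 0], [4.2, -2.8, 0], [0, 0, 0], [0, 0, 0]], "rotation": [[0, 0, 0], [0, 0, 0], [0, 0, 0], [0, 0, 0], [0, 0, 0]]}}

```text
time: 15.65
position: [0.4848, 0.2921, 0.1572]
tool_rot: [[0.096, 0.995, 0.0], [0.995, -0.096, 0.0], [0.0, 0.0, -1.0]]
contact_force: [0.7, -0.6, -0.3]
opening: 0.177
grasp_force: 30.0
```

Run:
```python
from h import *
go((.4834,.2925,.055,-5.75)); im=save('top','t2'); cv2.imwrite('pics/t2c.png',cv2.resize(im[220:380,80:280,::-1],(800,640),interpolation=2)[:600])
```

```text
t 15.65 p [0.4848 0.2921 0.1572] yaw -5.5 open 0.177 grip 30.0
(0.4834, 0.2925, 0.055, -5.75) rot [ 0.  -0.   0.2] shift [ 0.02 -0.14 10.22]
```

View pics/t2c.png

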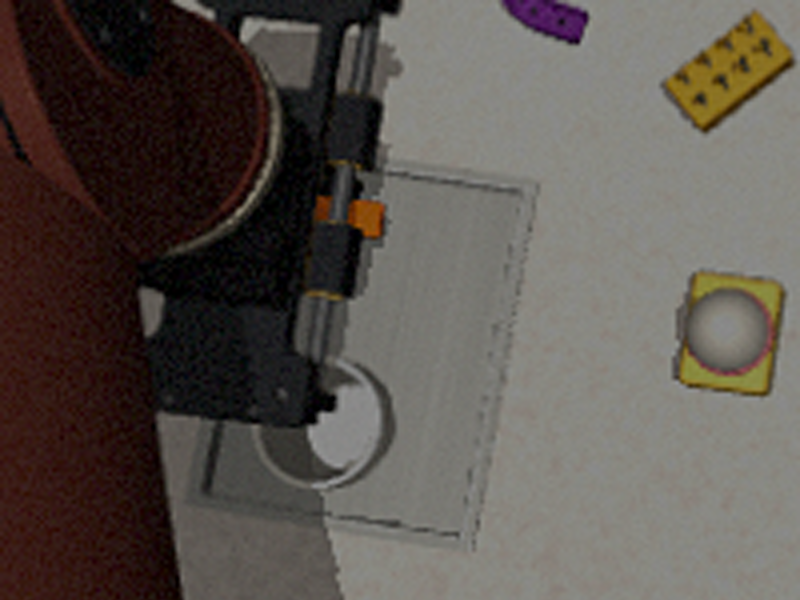

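The cup stands centred across the steel tray, and the orange handle is gripped over the free half. I'll lower it.

Request:
{"name": "apply_moves", "arguments": {"claw": [0, 0, 0, 0, 0, 0, 0, 0], "delta_pos": [[0, -0.1, 3], [0, 0, 4], [0, 0, 4], [0, 0, 2], [0, 0, 1], [0, 0, 0.6], [0, 0, 0.5], [0, 0, 0]], "rotation": [[0, 0, 0], [0, 0, 0], [0, 0, 0], [0, 0, 0], [0, 0, 0], [0, 0, 0], [0, 0, 0], [0, 0, 0]]}}

```text
time: 16.5
position: [0.485, 0.2909, 0.0065]
tool_rot: [[0.103, 0.995, 0.001], [0.995, -0.103, 0.001], [0.001, 0.001, -1.0]]
contact_force: [0.7, -0.8, -0.8]
opening: 0.178
grasp_force: 30.0
```

Request:
{"name": "apply_moves", "arguments": {"claw": [45, 45, 45, 45, 45, 45, 45, 45, 45], "delta_pos": [[0, 0, 0], [0, 0, 0], [0, 0, 0], [0, 0, -1], [0, 0, -3], [0, 0, -4], [0, 0, -4], [0, 0, -4], [0, 0, -3]], "rotation": [[0, 0, 0], [0, 0, 0], [0, 0, 0], [0, 0, 0], [0, 0, 0], [0, 0, 0], [0, 0, 0], [0, 0, 0], [0, 0, 0]]}}

```text
time: 17.4
position: [0.4852, 0.2908, 0.1993]
tool_rot: [[0.103, 0.995, 0.002], [0.995, -0.103, 0.002], [0.002, 0.001, -1.0]]
contact_force: [1.2, 0.6, -0.0]
opening: 0.451
grasp_force: 0.0
```

Run:
```python
from h import *
go((.447,.15,.19,84.3),(.447,.010,.19,84.3))
```

```text
t 17.4 p [0.4852 0.2908 0.1993] yaw -5.9 open 0.451 grip 0.0
(0.447, 0.15, 0.19, 84.3) rot [-0.  -0.1 89.8] shift [-2.4  14.39  0.93]
(0.447, 0.01, 0.19, 84.3) rot [0. 0. 0.] shift [ 1.39 13.93  0.  ]
```

Request:
{"name": "apply_moves", "arguments": {"claw": [100, 100, 100, 100, 100, 100, 100, 100, 100], "delta_pos": [[-4, -0.17, 0], [-4, -0.17, 0], [-4, -0.17, 0], [-4, -0.17, 0], [-4, -0.17, 0], [-4, -0.17, 0], [-2, -0.17, 0], [0, 0, 0], [0, 0, 0]], "rotation": [[0, 0, 0], [0, 0, 0], [0, 0, 0], [0, 0, 0], [0, 0, 0], [0, 0, 0], [0, 0, 0], [0, 0, 0], [0, 0, 0]]}}

```text
time: 18.3
position: [0.4462, 0.0336, 0.1964]
tool_rot: [[0.104, 0.995, 0.0], [0.995, -0.104, 0.002], [0.002, 0.0, -1.0]]
contact_force: [-0.0, 0.3, -0.2]
opening: 0.996
grasp_force: 0.0
```

Run:
```python
from h import *
go((.4445,.012,.054,-5.9)); cal=robot.calibration('wrist'); im=save('wrist','w5'); robot.grab_frame('top')
im2=save('top','t3')
t=np.linspace(0,6.28,60)
for x,y in [(.4445,.012)]: cv2.polylines(im,[proj('wrist',np.c_[x+.03*np.cos(t),y+.03*np.sin(t),t*0+.082],cal).astype(int)],True,(255,0,0),1)
a=cv2.resize(im,(427,320))[:,:,::-1]; b=cv2.resize(im2[240:370,110:230,::-1],(295,320),interpolation=2)
cv2.imwrite('pics/m5.png',np.hstack([a,b]))
```

```text
t 18.3 p [0.4462 0.0336 0.1964] yaw -5.9 open 0.996 grip 0.0
(0.4445, 0.012, 0.054, -5.9) rot [ 0.  -0.1 -0. ] shift [-2.17  0.06 14.24]
```

View pics/m5.png

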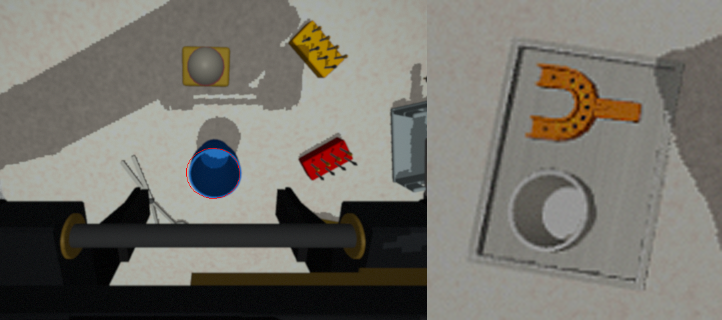

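The blue rim sits on the predicted circle, around (213,172) in the left panel. In the right panel the orange tray lies flat and the white cup stands in the steel tray. I'll pick up the blue cup.

Request:
{"name": "apply_moves", "arguments": {"claw": [100, 100, 100, 100, 100, 100, 100, 100, 100], "delta_pos": [[-1.1, 0, 0], [-1.1, 0.05, 0], [0, 0, 3], [0, 0, 4], [0, 0, 4], [0, 0, 2], [0, 0, 1], [0, 0, 0.2], [0, 0, 0]], "rotation": [[0, 0, 0], [0, 0, 0], [0, 0, 0], [0, 0, 0], [0, 0, 0], [0, 0, 0], [0, 0, 0], [0, 0, 0], [0, 0, 0]]}}

```text
time: 19.35
position: [0.441, 0.0138, 0.0665]
tool_rot: [[0.099, 0.995, -0.012], [0.995, -0.099, 0.003], [0.002, -0.012, -1.0]]
contact_force: [-0.4, -0.2, 0.4]
opening: 0.996
grasp_force: 0.0
```

Request:
{"name": "apply_moves", "arguments": {"claw": [55, 55, 55, 55, 55, 55, 55], "delta_pos": [[0, 0, 0], [0, 0, 0], [0, 0, 0], [0, 0, 0], [0, 0, 0], [0, 0, 0], [0, 0, 0]], "rotation": [[0, 0, 0], [0, 0, 0], [0, 0, 0], [0, 0, 0], [0, 0, 0], [0, 0, 0], [0, 0, 0]]}}

```text
time: 20.05
position: [0.4412, 0.0149, 0.0665]
tool_rot: [[0.098, 0.995, -0.011], [0.995, -0.098, 0.004], [0.003, -0.011, -1.0]]
contact_force: [-0.6, 0.9, 2.9]
opening: 0.679
grasp_force: 29.8
```

Run:
```python
from h import *
im=cv2.imread('pics/t3.png'); sub=cv2.resize(im[295:355,130:195],None,fx=4,fy=4,interpolation=2)
g=cv2.GaussianBlur(cv2.cvtColor(sub,6),(5,5),0)
for c in cv2.HoughCircles(g,3,1,10,param1=60,param2=15,minRadius=55,maxRadius=90)[0][:4]:
    px=c[:2]/4+[130,295]-.375; print(c,px,at_z('top',px,.059))
g=cv2.imread('pics/top0.png'); sub=cv2.resize(g[268:328,358:423],None,fx=4,fy=4,interpolation=2)
g=cv2.GaussianBlur(cv2.cvtColor(sub,6),(5,5),0)
for c in cv2.HoughCircles(g,3,1,10,param1=60,param2=15,minRadius=55,maxRadius=90)[0][:3]:
    px=c[:2]/4+[358,268]-.375; print('start',c,px,at_z('top',px,.056))
go((.4445,.012,.19,-5.75),(.45,.32,.19,-5.75))
```

```text
[115.5 124.5  64.6] [158.5  325.75] [0.3948552  0.32684079 0.059     ]
[127.5 123.5  68.2] [161.5 325.5] [0.39545441 0.32089151 0.059     ]
[120.5 114.5  75.5] [159.75 323.25] [0.39974557 0.32465171 0.059     ]
[123.5 137.5  74. ] [160.5 329. ] [0.3886491  0.32246454 0.059     ]
start [131.5 118.5  61.4] [390.5  297.25] [ 0.45542113 -0.12551133  0.056     ]
start [ 96.5 114.5  66.9] [381.75 296.25] [ 0.45729205 -0.10838205  0.056     ]
start [120.5 117.5  71.6] [387.75 297.  ] [ 0.45588398 -0.12012476  0.056     ]
t 20.05 p [0.4412 0.0149 0.0665] yaw -5.6 open 0.679 grip 29.8
(0.4445, 0.012, 0.19, -5.75) rot [-0.6 -0.2  0.1] shift [ -0.25   0.36 -12.35]
(0.45, 0.32, 0.19, -5.75) rot [0. 0. 0.] shift [30.7  -2.54  0.  ]
```

Request:
{"name": "apply_moves", "arguments": {"claw": [55, 55, 55, 55, 55, 55, 55, 55, 55, 55], "delta_pos": [[0, 0.3, -2], [0, 0.3, -3], [0, 0, -4], [0, 0, -3.5], [4, 0, 0], [4, 0, 0], [4, 0, 0], [4, 0, 0], [4, 0, 0], [4, 0, 0]], "rotation": [[0, 0, 0], [0, 0, 0], [0, 0, 0], [-0.3, 0, 0], [-0.3, 0, 0], [0, 0, 0], [0, 0, 0], [0, 0, 0], [0, 0, 0], [0, 0, 0]]}}

```text
time: 21.05
position: [0.4708, 0.2549, 0.1889]
tool_rot: [[0.096, 0.995, -0.002], [0.995, -0.096, 0.003], [0.003, -0.003, -1.0]]
contact_force: [1.2, -0.4, 0.6]
opening: 0.681
grasp_force: 29.8
```

Request:
{"name": "apply_moves", "arguments": {"claw": [55, 55, 55, 55], "delta_pos": [[4, -2, 0], [2.5, -2, 0], [0, 0, 0], [0, 0, 0]], "rotation": [[0, 0, 0], [0, 0, 0], [0, 0, 0], [0, 0, 0]]}}

```text
time: 21.45
position: [0.437, 0.3218, 0.1892]
tool_rot: [[0.095, 0.995, -0.002], [0.995, -0.095, 0.003], [0.002, -0.002, -1.0]]
contact_force: [0.0, -0.3, -0.3]
opening: 0.678
grasp_force: 29.8
```

Run:
```python
from h import *
go((.394,.3265,.17,-5.75)); save('side','s1'); save('wrist','w6'); save('top','t4')
a=cv2.imread('pics/s1.png')[110:260,160:360]; b=cv2.imread('pics/w6.png')
cv2.imwrite('pics/m6.png',np.hstack([cv2.resize(a,(427,320),interpolation=2),cv2.resize(b,(373,320))]))
```

```text
t 21.45 p [0.437  0.3218 0.1892] yaw -5.5 open 0.678 grip 29.8
(0.394, 0.3265, 0.17, -5.75) rot [-0.1 -0.1  0.3] shift [ 0.03 -4.33  1.92]
```

View pics/m6.png

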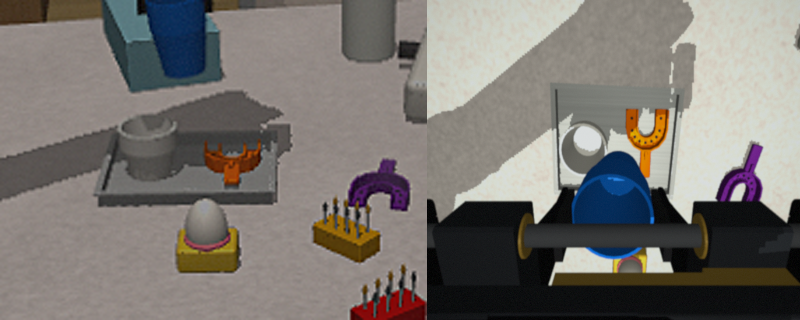

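The side panel shows the cup and the orange tray in the steel tray. The wrist panel shows the white cup rim near (270,225) in full-picture pixels, with the blue cup held. I'll fit both rims in the wrist picture.

Run:
```python
from h import *
from scipy.optimize import minimize
cal=robot.calibration('wrist'); im=cv2.imread('pics/w6.png'); g=cv2.GaussianBlur(cv2.cvtColor(im,6).astype(np.float32),(3,3),0)
gm=np.hypot(cv2.Sobel(g,5,1,0),cv2.Sobel(g,5,0,1)); gm=cv2.GaussianBlur(np.minimum(gm,150),(0,0),1.2)
t=np.linspace(0,2*np.pi,120,endpoint=False)
def fit(x,y,z,rs,R):
    def cost(v,R=R):
        s=0
        for r in rs:
            p=proj('wrist',np.c_[v[0]+r*np.cos(t),v[1]+r*np.sin(t),t*0+z],cal).astype(np.float32)
            s-=cv2.remap(gm,p[:,0].reshape(-1,1),p[:,1].reshape(-1,1),1).mean()
        return s
    best=min((cost((x+a,y+b)),x+a,y+b) for a in np.arange(-R,R+1e-4,.001) for b in np.arange(-R,R+1e-4,.001)); return best
f=fit(.394,.3265,.059,[.032,.029],.01); print('white',f)
s=robot.get_state()['position']; h=fit(s[0],s[1],s[2]+.0155,[.03,.028],.01); print('blue',h,s)
for (c,x,y),z,r,col in [(f,.059,.032,(0,0,255)),(h,s[2]+.0155,.03,(0,255,255))]:
    cv2.polylines(im,[proj('wrist',np.c_[x+r*np.cos(t),y+r*np.sin(t),t*0+z],cal).astype(int)],True,col,1)
cv2.imwrite('pics/w6o.png',im[100:420,150:550])
```

```text
white (np.float32(-182.11526), np.float64(0.399), np.float64(0.3255))
blue (np.float32(-113.87588), np.float64(0.4371572292849892), np.float64(0.31733975263655945)) [0.43815723 0.32033975 0.18968226]
```

View pics/w6o.png

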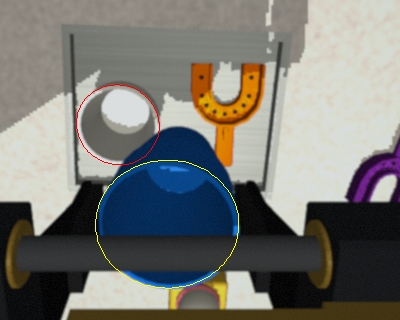

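Request:
{"name": "apply_moves", "arguments": {"claw": [55, 55, 55, 55, 55, 55, 55], "delta_pos": [[0.2, -2.1, 0], [0.3, -2.15, 0], [0, 0, 2], [0, 0, 3], [0, 0, 1], [0, 0, 0], [0, 0, 0]], "rotation": [[0, 0, 0], [0, 0, 0], [0, 0, 0], [0, 0, 0], [0, 0, 0], [0, 0, 0], [0, 0, 0]]}}

```text
time: 22.3
position: [0.3965, 0.3306, 0.1306]
tool_rot: [[0.099, 0.995, -0.001], [0.995, -0.099, 0.004], [0.004, -0.002, -1.0]]
contact_force: [0.5, -0.0, 0.1]
opening: 0.676
grasp_force: 29.8
```

Run:
```python
from h import *
go((.396,.3288,.085,-5.75)); print(robot.get_state()['contact_force']); save('side','s2'); save('top','t5')
a=cv2.imread('pics/s2.png')[110:230,190:310]; b=cv2.imread('pics/t5.png')[270:370,110:210]
cv2.imwrite('pics/m7.png',np.hstack([cv2.resize(a,(400,400),interpolation=2),cv2.resize(b,(400,400),interpolation=2)]))
```

```text
t 22.3 p [0.3965 0.3306 0.1306] yaw -5.7 open 0.676 grip 29.8
(0.396, 0.3288, 0.085, -5.75) rot [-0.1 -0.2  0.1] shift [-0.18 -0.03  4.56]
[ 0.54407548 -0.04713366  0.11591633]
```

View pics/m7.png

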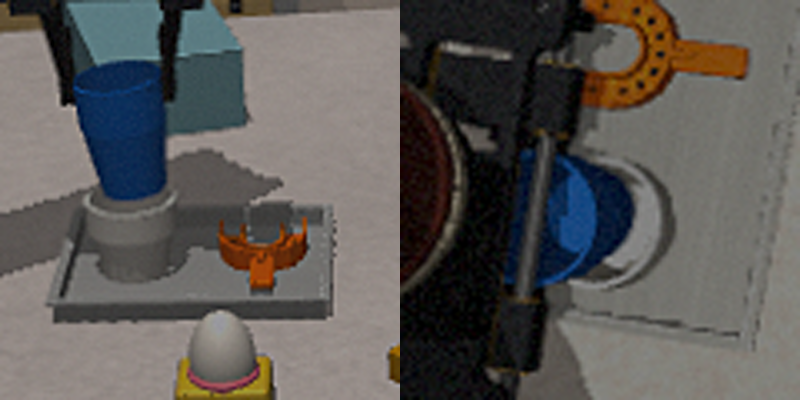

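The blue foot is right over the white cup's mouth in both views. I'll lower it gently.

Request:
{"name": "apply_moves", "arguments": {"claw": [55, 55, 55, 55, 55, 55, 55], "delta_pos": [[-0.2, 0, 0.4], [0, 0, 0.5], [0, 0, 0.5], [0, 0, 0.5], [0, 0, 0.5], [0, 0, 0.5], [0, 0, 0]], "rotation": [[0, 0, 0], [0, 0, 0], [0, 0, 0], [0, 0, 0], [0, 0, 0], [0, 0, 0], [0, 0, 0]]}}

```text
time: 23.1
position: [0.395, 0.3288, 0.1]
tool_rot: [[0.097, 0.995, -0.002], [0.995, -0.097, 0.003], [0.002, -0.003, -1.0]]
contact_force: [-0.4, -0.2, -0.7]
opening: 0.681
grasp_force: 29.8
```

Request:
{"name": "apply_moves", "arguments": {"claw": [55, 55, 55, 55, 55, 55], "delta_pos": [[0, 0, 0.3], [0, 0, 0.2], [0, 0, 0.2], [0, 0, 0.2], [0, 0, 0], [0, 0, 0]], "rotation": [[0, 0, 0], [0, 0, 0], [0, 0, 0], [0, 0, 0], [0, 0, 0], [0, 0, 0]]}}

```text
time: 23.7
position: [0.3953, 0.3291, 0.0918]
tool_rot: [[0.097, 0.995, -0.002], [0.995, -0.097, 0.004], [0.004, -0.002, -1.0]]
contact_force: [-0.3, -0.2, -0.3]
opening: 0.68
grasp_force: 29.7
```

Request:
{"name": "apply_moves", "arguments": {"claw": [55, 55, 55, 55, 55, 55, 55], "delta_pos": [[0, 0, 0.2], [0, 0, 0.2], [0, 0, 0.2], [0, 0, 0.2], [0, 0, 0.1], [0, 0, 0], [0, 0, 0]], "rotation": [[0, 0, 0], [0, 0, 0], [0, 0, 0], [0, 0, 0], [0, 0, 0], [0, 0, 0], [0, 0, 0]]}}

```text
time: 24.4
position: [0.3954, 0.3298, 0.0835]
tool_rot: [[0.097, 0.995, -0.002], [0.995, -0.097, 0.005], [0.005, -0.003, -1.0]]
contact_force: [-4.0, -1.1, 11.1]
opening: 0.68
grasp_force: 29.7
```

Request:
{"name": "apply_moves", "arguments": {"claw": [55, 55, 55, 55], "delta_pos": [[0, 0, 0.1], [0, 0, 0.1], [0, 0, 0], [0, 0, 0]], "rotation": [[0, 0, 0], [0, 0, 0], [0, 0, 0], [0, 0, 0]]}}

```text
time: 24.8
position: [0.3958, 0.33, 0.0819]
tool_rot: [[0.097, 0.995, -0.002], [0.995, -0.097, 0.006], [0.005, -0.002, -1.0]]
contact_force: [-2.9, -1.2, 17.0]
opening: 0.676
grasp_force: 29.8
```

The blue cup is seated: 17 N of push, with its underside about 12 mm above the white cup's. I'll ease off and let go.

Request:
{"name": "apply_moves", "arguments": {"claw": [55, 85, 85, 85, 85, 85, 85, 85, 85], "delta_pos": [[0, 0, -0.1], [0, 0, 0], [0, 0, 0], [0, 0, 0], [0, 0, -1], [0, 0, -3], [0, 0, -4], [0, 0, -4], [0, 0, -2]], "rotation": [[0, 0, 0], [0, 0, 0], [0, 0, 0], [0, 0, 0], [0, 0, 0], [0, 0, 0], [0, 0, 0], [0, 0, 0], [0, 0, 0]]}}

```text
time: 25.7
position: [0.3969, 0.3289, 0.2254]
tool_rot: [[0.098, 0.995, 0.0], [0.995, -0.098, 0.007], [0.007, -0.001, -1.0]]
contact_force: [0.8, 0.9, -0.2]
opening: 0.85
grasp_force: 0.0
```

Run:
```python
from h import *
go((.50,.2,.22,-64),(.58,.01,.22,-64),(.596,-.008,.22,-64))
```

```text
t 25.7 p [0.3969 0.3289 0.2254] yaw -5.6 open 0.85 grip 0.0
(0.5, 0.2, 0.22, -64) rot [-0.2 -0.4 58.4] shift [ 3.61 16.1   0.54]
(0.58, 0.01, 0.22, -64) rot [0. 0. 0.] shift [-1.14 20.58  0.  ]
(0.596, -0.008, 0.22, -64) rot [0. 0. 0.] shift [0.65 2.32 0.  ]
```

Request:
{"name": "apply_moves", "arguments": {"claw": [75, 75, 75, 75, 75, 75, 75, 75, 75, 75], "delta_pos": [[0, 0, 0], [0, 0, 0], [0, 0, 0], [0, 0, 0], [0, 0, 0], [0, 0, 0], [0, 0, 0], [0.9, 4.0, 0.2], [0.9, 4.0, 0], [0.9, 4.0, 0]], "rotation": [[0, 0, 8.35], [0, 0, 8.35], [0, 0, 8.35], [0, 0, 8.35], [0, 0, 8.35], [0, 0, 8.35], [0, 0, 8.3], [0, 0, 0], [0, 0, 0], [0, 0, 0]]}}

```text
time: 26.7
position: [0.4732, 0.2316, 0.2199]
tool_rot: [[0.898, 0.44, -0.002], [0.44, -0.898, 0.005], [0.001, -0.005, -1.0]]
contact_force: [1.1, 0.4, -0.4]
opening: 0.751
grasp_force: 0.0
```

Request:
{"name": "apply_moves", "arguments": {"claw": [75, 75, 75, 75, 75, 75, 75, 75, 75], "delta_pos": [[0.5, 4.5, 0], [0, 4.5, 0], [0, 4.5, 0], [0, 4.5, 0], [0, 4.5, 0], [0, 4.5, 0], [0, 0, 0], [0, 0, 0], [0, 0, 0]], "rotation": [[0, 0, 0], [0, 0, 0], [0, 0, 0], [0, 0, 0], [0, 0, 0], [0, 0, 0], [0, 0, 0], [0, 0, 0], [0, 0, 0]]}}

```text
time: 27.6
position: [0.5954, -0.0067, 0.2183]
tool_rot: [[0.898, 0.44, -0.002], [0.44, -0.898, 0.004], [0.0, -0.005, -1.0]]
contact_force: [-0.0, 0.5, 0.6]
opening: 0.748
grasp_force: 0.0
```

Run:
```python
from h import *
go((.596,-.008,.002,-64)); cal=robot.calibration('wrist'); im=save('wrist','w7'); s2=save('side','s3'); t6=save('top','t6')
a=np.radians(26.1); ex=np.array([np.cos(a),np.sin(a)]); ey=np.array([-ex[1],ex[0]])
P=[[*(np.array([.596,-.008])+i*.031*ex+j*.016*ey),.022] for i,j in [(1,1),(1,-1),(-1,-1),(-1,1)]]
cv2.polylines(im,[proj('wrist',P,cal).astype(int)],True,(0,255,0),1)
f=lambda a,w:cv2.resize(a,(w,300),interpolation=2)
cv2.imwrite('pics/m8.png',np.hstack([f(im,400),f(s2[120:220,180:300],360)])[:,:,::-1])
```

```text
t 27.6 p [ 0.5954 -0.0067  0.2183] yaw -63.9 open 0.748 grip 0.0
(0.596, -0.008, 0.002, -64) rot [-0.3 -0.   0.1] shift [ 0.    0.14 21.63]
```

View pics/m8.png

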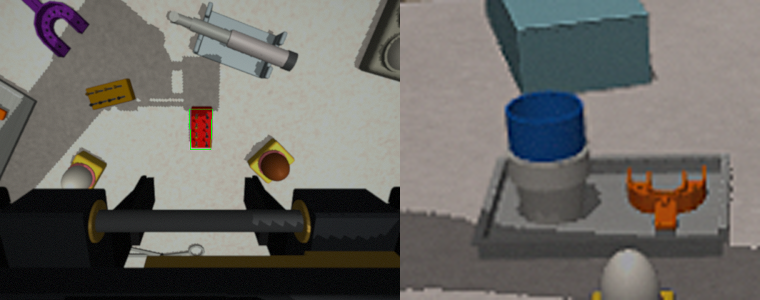

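The red block at (200,127) in the left panel matches the prediction. On the right, the blue cup is seated straight in the white cup.

Request:
{"name": "apply_moves", "arguments": {"claw": [75, 75, 75, 75, 75, 75, 75, 75, 75], "delta_pos": [[0, 0.15, 2], [0, 0, 4], [0, 0, 4.5], [0, 0, 4.5], [0, 0, 3.5], [0, 0, 1.5], [0, 0, 1], [0, 0, 0.5], [0, 0, 0]], "rotation": [[-0.3, 0, 0], [0, 0, 0], [0, 0, 0], [0, 0, 0], [0, 0, 0], [0, 0, 0], [0, 0, 0], [0, 0, 0], [0, 0, 0]]}}

```text
time: 28.65
position: [0.5969, -0.0089, 0.0039]
tool_rot: [[0.898, 0.439, 0.002], [0.439, -0.898, -0.001], [0.001, 0.001, -1.0]]
contact_force: [-0.1, 0.0, 0.4]
opening: 0.75
grasp_force: 0.0
```

Request:
{"name": "apply_moves", "arguments": {"claw": [20, 20, 20, 20, 20, 20, 20, 20], "delta_pos": [[0, 0, 0], [0, 0, 0], [0, 0, 0], [0, 0, 0], [0, 0, 0], [0, 0, 0], [0, 0, 0], [0, 0, 0]], "rotation": [[0, 0, 0], [0, 0, 0], [0, 0, 0], [0, 0, 0], [0, 0, 0], [0, 0, 0], [0, 0, 0], [0, 0, 0]]}}

```text
time: 29.45
position: [0.5962, -0.0092, 0.0032]
tool_rot: [[0.899, 0.439, 0.001], [0.439, -0.899, -0.001], [0.0, 0.001, -1.0]]
contact_force: [-0.4, 0.7, 3.5]
opening: 0.368
grasp_force: 30.0
```

Run:
```python
from h import *
c=np.array([.470,-.318]); a=np.radians(7); ex=np.array([np.cos(a),np.sin(a)])
b=c+.045*ex; e=c-.045*ex; print(b,e)
go((.596,-.008,.15,-83),(*b,.15,-83),(*b,.007,-83))
```

```text
[ 0.51466458 -0.31251588] [ 0.42533542 -0.32348412]
t 29.45 p [ 0.5962 -0.0092  0.0032] yaw -64.0 open 0.368 grip 30.0
(0.596, -0.008, 0.15, -83) rot [ 0.1 -0.  19. ] shift [-1.000e-02 -1.200e-01 -1.468e+01]
(np.float64(0.5146645768238595), np.float64(-0.31251587954676835), 0.15, -83) rot [0. 0. 0.] shift [-11.78  29.23   0.  ]
(np.float64(0.5146645768238595), np.float64(-0.31251587954676835), 0.007, -83) rot [0. 0. 0.] shift [ 0.   0.  14.3]
```

Request:
{"name": "apply_moves", "arguments": {"claw": [20, 20, 20, 20, 20, 20, 20, 20, 20, 20], "delta_pos": [[0, 0, -2], [0, 0, -4], [0, 0, -4], [0, 0, -4.7], [0, 0, 0], [0, 0, 0], [0, 0, 0], [-1.47, 3.65, 0], [-1.47, 3.65, 0], [-1.47, 3.65, 0]], "rotation": [[0, 0, 0], [0, 0, 0], [0, 0, 0], [0, 0, 0], [0, 0, 6.3], [0, 0, 6.3], [0, 0, 6.3], [0, 0, 0], [0, 0, 0], [0, 0, 0]]}}

```text
time: 30.45
position: [0.5654, -0.1242, 0.15]
tool_rot: [[0.992, 0.125, 0.0], [0.125, -0.992, -0.001], [0.0, 0.001, -1.0]]
contact_force: [-0.8, -0.1, -1.3]
opening: 0.369
grasp_force: 30.0
```

Request:
{"name": "apply_moves", "arguments": {"claw": [20, 20, 20, 20, 20, 20, 20], "delta_pos": [[-1.47, 3.65, 0], [-1.47, 3.65, 0], [-1.47, 3.65, 0], [-1.47, 3.65, 0], [-1.47, 3.65, 0], [0, 0, 0], [0, 0, 0]], "rotation": [[0, 0, 0], [0, 0, 0], [0, 0, 0], [0, 0, 0], [0, 0, 0], [0, 0, 0], [0, 0, 0]]}}

```text
time: 31.15
position: [0.5148, -0.3145, 0.1501]
tool_rot: [[0.993, 0.121, 0.0], [0.121, -0.993, -0.001], [0.0, 0.001, -1.0]]
contact_force: [1.2, -0.2, -0.6]
opening: 0.367
grasp_force: 30.0
```

Run:
```python
from h import *
go((.5147,-.3125,.007,-83)); cal=robot.calibration('wrist'); save('wrist','w8'); im=save('top','t7')
hsv=cv2.cvtColor(im,cv2.COLOR_RGB2HSV)
im0=cv2.imread('pics/top0.png'); h0=cv2.cvtColor(im0,cv2.COLOR_BGR2HSV); m=cv2.inRange(h0,(35,120,60),(60,255,255)); m[:235]=0; m[350:]=0; m[:,:425]=0; m[:,535:]=0
c=max(cv2.findContours(m,0,2)[0],key=cv2.contourArea); q=cv2.approxPolyDP(cv2.convexHull(c),6,True)[:,0]
w=np.array([at_z('top',p,.017)[:2] for p in q]); print(q.tolist(),np.round(w,3).tolist(),w.mean(0))
```

```text
t 31.15 p [ 0.5148 -0.3145  0.1501] yaw -83.0 open 0.367 grip 30.0
(0.5147, -0.3125, 0.007, -83) rot [ 0. -0. -0.] shift [ 1.000e-02 -2.000e-01  1.431e+01]
[[507, 244], [522, 334], [452, 343], [438, 251]] [[0.572, -0.379], [0.385, -0.399], [0.368, -0.254], [0.556, -0.232]] [ 0.46990914 -0.31593899]
```

View pics/w8.png

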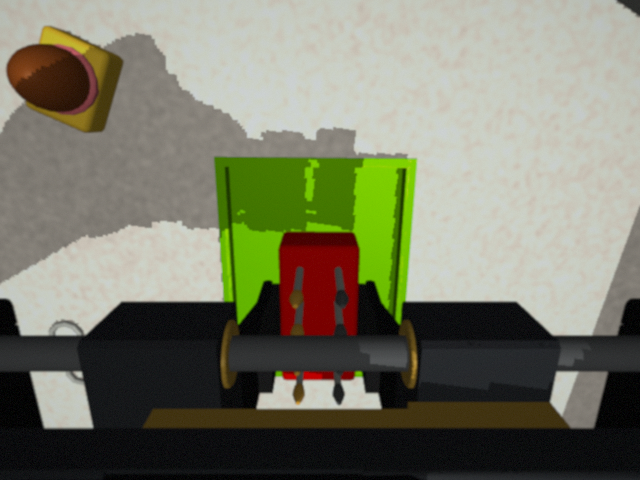

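The green tray's far edge runs from (216,157) to (415,157) with the red block held on its centre line. I'll lower it.

Request:
{"name": "apply_moves", "arguments": {"claw": [20, 20, 20, 20, 20, 20, 20, 20], "delta_pos": [[0, -0.15, 3], [0, 0, 4], [0, 0, 3.5], [0, 0, 2], [0, 0, 1], [0, 0, 0.5], [0, 0, 0.3], [0, 0, 0]], "rotation": [[0, 0, 0], [0, 0, 0], [0, 0, 0], [0, 0, 0], [0, 0, 0], [0, 0, 0], [0, 0, 0], [0, 0, 0]]}}

```text
time: 32.05
position: [0.5162, -0.312, 0.008]
tool_rot: [[0.992, 0.125, 0.001], [0.125, -0.992, -0.001], [0.001, 0.001, -1.0]]
contact_force: [-0.3, -0.1, -1.2]
opening: 0.36
grasp_force: 30.0
```

Request:
{"name": "apply_moves", "arguments": {"claw": [60, 60, 60, 60, 60, 60, 60, 60, 60], "delta_pos": [[0, 0, 0], [0, 0, 0], [0, 0, 0], [0, 0, -1], [0, 0, -3], [0, 0, -4], [0, 0, -4], [0, 0, -4], [0, 0, -2]], "rotation": [[0, 0, 0], [0, 0, 0], [0, 0, 0], [0, 0, 0], [0, 0, 0], [0, 0, 0], [0, 0, 0], [0, 0, 0], [0, 0, 0]]}}

```text
time: 32.95
position: [0.516, -0.3131, 0.1916]
tool_rot: [[0.992, 0.123, 0.004], [0.123, -0.992, -0.002], [0.004, 0.003, -1.0]]
contact_force: [0.6, 0.0, -1.0]
opening: 0.6
grasp_force: 0.0
```

Run:
```python
from h import *
go((.475,.128,.187,-97.5),(.447,.128,.187,-97.5))
```

```text
t 32.95 p [ 0.516  -0.3131  0.1916] yaw -82.9 open 0.6 grip 0.0
(0.475, 0.128, 0.187, -97.5) rot [ 0.1 -0.2 14.6] shift [ -9.82 -43.2    0.46]
(0.447, 0.128, 0.187, -97.5) rot [0. 0. 0.] shift [-2.78  0.37  0.  ]
```

Request:
{"name": "apply_moves", "arguments": {"claw": [90, 90, 90, 90, 90, 90, 90, 90, 90, 90], "delta_pos": [[0, 0, 0], [0, 0, 0], [-0.6, -4.5, 0], [-0.6, -4.5, 0], [-0.6, -4.5, 0], [-1, -4.5, 0], [-1, -4.5, 0], [-1, -4.5, 0], [-1, -4.5, 0], [-1, -4.5, 0]], "rotation": [[0, 0, 7.3], [0, 0, 7.3], [0, 0, 0], [0, 0, 0], [0, 0, 0], [0, 0, 0], [0, 0, 0], [0, 0, 0], [0, 0, 0], [0, 0, 0]]}}

```text
time: 33.95
position: [0.4944, 0.0554, 0.1875]
tool_rot: [[0.991, -0.131, 0.0], [-0.131, -0.991, 0.002], [0.0, -0.002, -1.0]]
contact_force: [0.9, 1.0, 0.5]
opening: 0.897
grasp_force: 0.0
```

Request:
{"name": "apply_moves", "arguments": {"claw": [90, 90, 90, 90], "delta_pos": [[-1, -4.5, 0], [-1, -2.7, 0], [0, 0, 0], [0, 0, 0]], "rotation": [[0, 0, 0], [0, 0, 0], [0, 0, 0], [0, 0, 0]]}}

```text
time: 34.35
position: [0.4844, 0.1278, 0.1872]
tool_rot: [[0.992, -0.129, 0.0], [-0.129, -0.992, -0.001], [0.001, 0.001, -1.0]]
contact_force: [-0.2, 0.5, 0.6]
opening: 0.901
grasp_force: 0.0
```

Run:
```python
from h import *
go((.445,.128,.005,-97.5)); cal=robot.calibration('wrist'); im=save('wrist','w9'); s2=save('top','t8')
a=np.radians(-7.5); ex=np.array([np.cos(a),np.sin(a)]); ey=np.array([-ex[1],ex[0]])
P=[[*(np.array([.445,.128])+i*.029*ex+j*.023*ey),.026] for i,j in [(1,1),(1,-1),(-1,-1),(-1,1)]]
cv2.polylines(im,[proj('wrist',P,cal).astype(int)],True,(0,0,255),1)
f=lambda a,w:cv2.resize(a,(w,360),interpolation=2)
cv2.imwrite('pics/m9.png',np.hstack([f(im,480),f(s2[230:350,425:535],300)])[:,:,::-1])
```

```text
t 34.35 p [0.4844 0.1278 0.1872] yaw -97.4 open 0.901 grip 0.0
(0.445, 0.128, 0.005, -97.5) rot [ 0.  -0.   0.1] shift [-3.91  0.49 18.22]
```

View pics/m9.png

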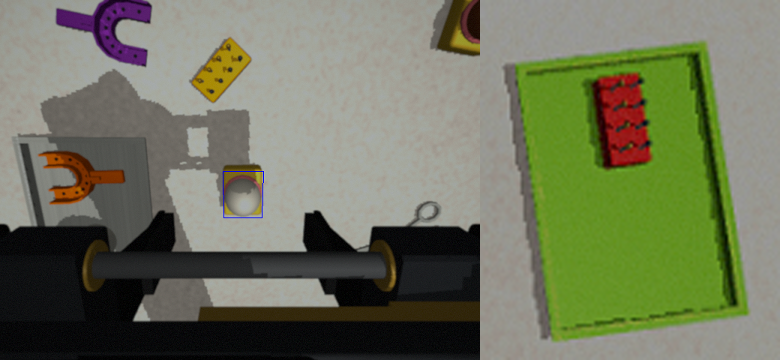

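The white egg at (243,195) lies within its predicted block outline, and the red block stands in the green tray. I'll descend over the egg.

Request:
{"name": "apply_moves", "arguments": {"claw": [90, 90, 90, 90, 90, 90, 90, 90, 90, 90], "delta_pos": [[-1.9, 0.25, 0], [-1.9, 0.25, 0], [0, 0, 2], [0, 0, 3.5], [0, 0, 4], [0, 0, 3.5], [0, 0, 2.5], [0, 0, 1.5], [0, 0, 1], [0, 0, 0]], "rotation": [[0, 0, 0], [0, 0, 0], [0, 0, 0], [0, 0, 0], [0, 0, 0], [0, 0, 0], [0, 0, 0], [0, 0, 0], [0, 0, 0], [0, 0, 0]]}}

```text
time: 35.45
position: [0.4442, 0.1284, 0.0216]
tool_rot: [[0.992, -0.129, -0.007], [-0.129, -0.992, -0.001], [-0.007, 0.002, -1.0]]
contact_force: [0.7, -0.0, 0.8]
opening: 0.905
grasp_force: 0.0
```

The reach limit stopped the tool at z = 22 mm here. I'll grip the block about 12 mm further out, where the arm can get lower.

Run:
```python
from h import *
go((.457,.127,.0216,-97.5),(.457,.127,.005,-97.5))
```

```text
t 35.45 p [0.4442 0.1284 0.0216] yaw -97.4 open 0.905 grip 0.0
(0.457, 0.127, 0.0216, -97.5) rot [0.1 0.4 0.1] shift [ 1.28 -0.03 -0.  ]
(0.457, 0.127, 0.005, -97.5) rot [0. 0. 0.] shift [0.   0.   1.66]
```

Request:
{"name": "apply_moves", "arguments": {"claw": [90, 90, 90, 90, 90, 90], "delta_pos": [[0.65, 0, 0], [0.65, 0, 0], [0, 0, 0.6], [0, 0, 0.6], [0, 0, 0.4], [0, 0, 0]], "rotation": [[0, -0.4, 0], [0, 0, 0], [0, 0, 0], [0, 0, 0], [0, 0, 0], [0, 0, 0]]}}

```text
time: 36.05
position: [0.4564, 0.128, 0.0053]
tool_rot: [[0.992, -0.127, -0.014], [-0.127, -0.992, 0.001], [-0.014, 0.001, -1.0]]
contact_force: [0.1, -0.6, 0.6]
opening: 0.898
grasp_force: 0.0
```

Request:
{"name": "apply_moves", "arguments": {"claw": [90, 90, 35, 35, 35, 35, 35, 35, 35, 35], "delta_pos": [[0, 0, 0], [0, 0, 0], [0, 0, 0], [0, 0, 0], [0, 0, 0], [0, 0, 0], [0, 0, 0], [0, 0, 0], [0, 0, 0], [0, 0, 0]], "rotation": [[0, 0.8, 0], [0, 0, 0], [0, 0, 0], [0, 0, 0], [0, 0, 0], [0, 0, 0], [0, 0, 0], [0, 0, 0], [0, 0, 0], [0, 0, 0]]}}

```text
time: 37.05
position: [0.4571, 0.1282, 0.006]
tool_rot: [[0.992, -0.127, 0.001], [-0.127, -0.992, -0.0], [0.001, 0.0, -1.0]]
contact_force: [-1.2, 0.0, 0.0]
opening: 0.53
grasp_force: 30.0
```

Run:
```python
from h import *
go((.47,.128,.15,-83),(.436,-.322,.15,-83)); print(robot.get_state()['tool_rot'][2])
```

```text
t 37.05 p [0.4571 0.1282 0.006 ] yaw -97.3 open 0.53 grip 30.0
(0.47, 0.128, 0.15, -83) rot [  0.   -0.  -14.3] shift [  1.28   0.17 -14.4 ]
(0.436, -0.322, 0.15, -83) rot [0. 0. 0.] shift [-8.86 44.25  0.  ]
[ 8.15651633e-04  2.56154395e-04 -9.99999635e-01]
```

Request:
{"name": "apply_moves", "arguments": {"claw": [35, 35, 35, 35, 35, 35, 35, 35, 35, 35], "delta_pos": [[0.2, 0, -0.5], [0.3, 0, -2], [0.4, 0, -3], [0.4, 0, -3.5], [0, 0, -3], [0, 0, -2.4], [0, 0, 0], [0, 0, 0], [0, 0, 0], [0, 0, 0]], "rotation": [[0, 0, 0], [0, 0, 0], [0, 0, 0], [0, 0, 0], [0, 0, 0], [0, 0, 0], [0, 0, -5], [0, 0, -5], [0, 0, -4.3], [0, 0, 0]]}}

```text
time: 38.05
position: [0.4698, 0.1265, 0.1501]
tool_rot: [[0.992, 0.123, 0.001], [0.123, -0.992, 0.0], [0.001, -0.0, -1.0]]
contact_force: [0.4, -0.4, -1.8]
opening: 0.526
grasp_force: 30.0
```

Request:
{"name": "apply_moves", "arguments": {"claw": [35, 35, 35, 35, 35, 35, 35, 35, 35, 35], "delta_pos": [[-0.3, 3, 0], [-0.4, 4, 0], [-0.4, 4, 0], [-0.5, 4, 0], [-0.6, 4, 0], [-0.8, 4, 0], [-1, 4, 0], [-1, 4, 0], [-1, 4, 0], [-1, 4, 0]], "rotation": [[0, 0, 0], [0, 0, 0], [0, 0, 0], [0, 0, 0], [0, 0, 0], [0, 0, 0], [0, 0, 0], [0, 0, 0], [0, 0, 0], [0, 0, 0]]}}

```text
time: 39.05
position: [0.4476, -0.2706, 0.1498]
tool_rot: [[0.993, 0.12, 0.0], [0.12, -0.993, -0.001], [-0.0, 0.001, -1.0]]
contact_force: [0.6, -0.1, -0.2]
opening: 0.53
grasp_force: 30.0
```

Request:
{"name": "apply_moves", "arguments": {"claw": [35, 35, 35, 35], "delta_pos": [[-0.7, 3, 0], [-0.5, 2, 0], [0, 0, 0], [0, 0, 0]], "rotation": [[0, 0, 0], [0, 0, 0], [0, 0, 0], [0, 0, 0]]}}

```text
time: 39.45
position: [0.4418, -0.3204, 0.1499]
tool_rot: [[0.993, 0.119, -0.0], [0.119, -0.993, -0.0], [-0.0, 0.0, -1.0]]
contact_force: [0.5, 0.4, -1.5]
opening: 0.527
grasp_force: 30.0
```

Run:
```python
from h import *
go((.440,-.321,.0095,-83)); save('wrist','w10'); s2=save('side','s4')
f=lambda a,w:cv2.resize(a,(w,360),interpolation=2)
cv2.imwrite('pics/m10.png',np.hstack([cv2.imread('pics/w10.png')[::4,::4].repeat(3,0).repeat(3,1)[:360],f(s2[250:450,190:400,::-1],310)]))
```

```text
t 39.45 p [ 0.4418 -0.3204  0.1499] yaw -83.2 open 0.527 grip 30.0
(0.44, -0.321, 0.0095, -83) rot [ 0.   0.  -0.2] shift [-0.18  0.04 14.04]
```

View pics/m10.png

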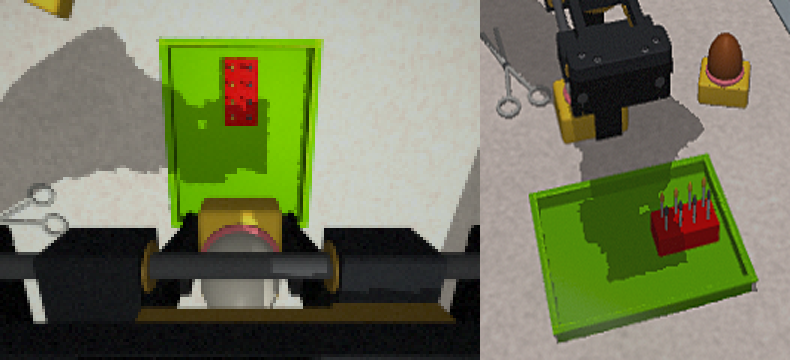

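The egg is held upright over the free half, and the red block is well clear. I'll lower it to the floor.

Request:
{"name": "apply_moves", "arguments": {"claw": [35, 35, 35, 35, 35, 35, 35, 35, 35], "delta_pos": [[-0.1, 0, 2.5], [0, 0, 3.5], [0, 0, 3.5], [0, 0, 2], [0, 0, 1], [0, 0, 0.6], [0, 0, 0.5], [0, 0, 0.4], [0, 0, 0]], "rotation": [[0, 0, 0], [0, 0, 0], [0, 0, 0], [0, 0, 0], [0, 0, 0], [0, 0, 0], [0, 0, 0], [0, 0, 0], [0, 0, 0]]}}

```text
time: 40.45
position: [0.4416, -0.3202, 0.0103]
tool_rot: [[0.992, 0.122, 0.001], [0.122, -0.992, -0.0], [0.001, 0.001, -1.0]]
contact_force: [-0.7, 0.2, -1.2]
opening: 0.527
grasp_force: 30.0
```

Request:
{"name": "apply_moves", "arguments": {"claw": [35, 35, 35], "delta_pos": [[0, 0, 0.1], [0, 0, 0], [0, 0, 0]], "rotation": [[0, 0, 0], [0, 0, 0], [0, 0, 0]]}}

```text
time: 40.75
position: [0.4414, -0.3204, 0.0093]
tool_rot: [[0.993, 0.122, 0.001], [0.122, -0.993, -0.0], [0.001, 0.001, -1.0]]
contact_force: [-0.6, -0.5, -1.1]
opening: 0.525
grasp_force: 30.0
```

Request:
{"name": "apply_moves", "arguments": {"claw": [75, 75, 75, 75, 75, 75, 75, 75, 75, 75], "delta_pos": [[0, 0, 0], [0, 0, 0], [0, 0, 0], [0, 0, -1], [0, 0, -3], [0, 0, -4], [0, 0, -4], [0, 0, -4], [0, 0, -3], [0, 0, 0]], "rotation": [[0, 0, 0], [0, 0, 0], [0, 0, 0], [0, 0, 0], [0, 0, 0], [0, 0, 0], [0, 0, 0], [0, 0, 0], [0, 0, 0], [0, 0, 0]]}}

```text
time: 41.75
position: [0.4425, -0.3219, 0.2033]
tool_rot: [[0.993, 0.121, 0.007], [0.121, -0.993, -0.002], [0.006, 0.003, -1.0]]
contact_force: [0.0, 0.1, -0.5]
opening: 0.752
grasp_force: 0.0
```

Request:
{"name": "apply_moves", "arguments": {"claw": [75, 75, 75, 75, 75, 75, 75, 75, 75], "delta_pos": [[3, -3, 0], [3, -3, 0], [3, -3, 0], [3, -3, 0], [3, -3, 0], [3, -3, 0], [2, -3, 0], [0, 0, 0], [0, 0, 0]], "rotation": [[0, 0, 0], [0, 0, 0], [0, 0, 0], [0, 0, 0], [0, 0, 0], [0, 0, 0], [0, 0, 0], [0, 0, 0], [0, 0, 0]]}}

```text
time: 42.65
position: [0.6139, -0.0868, 0.1985]
tool_rot: [[0.992, 0.124, -0.001], [0.124, -0.992, -0.001], [-0.001, 0.001, -1.0]]
contact_force: [0.0, -1.5, 0.1]
opening: 0.752
grasp_force: 0.0
```

Run:
```python
from h import *
go(); s=save('side','s5'); t=save('top','t9')
f=lambda a,w,h:cv2.resize(a,(w,h),interpolation=2)
cv2.imwrite('pics/m11.png',np.vstack([np.hstack([f(s[160:280,190:310],400,300),f(s[320:450,200:400],400,300)]),np.hstack([f(t[235:365,110:230],400,300),f(t[230:350,420:540],400,300)])])[:,:,::-1])
```

```text
t 42.65 p [ 0.6139 -0.0868  0.1985] yaw -82.9 open 0.752 grip 0.0
```

View pics/m11.png

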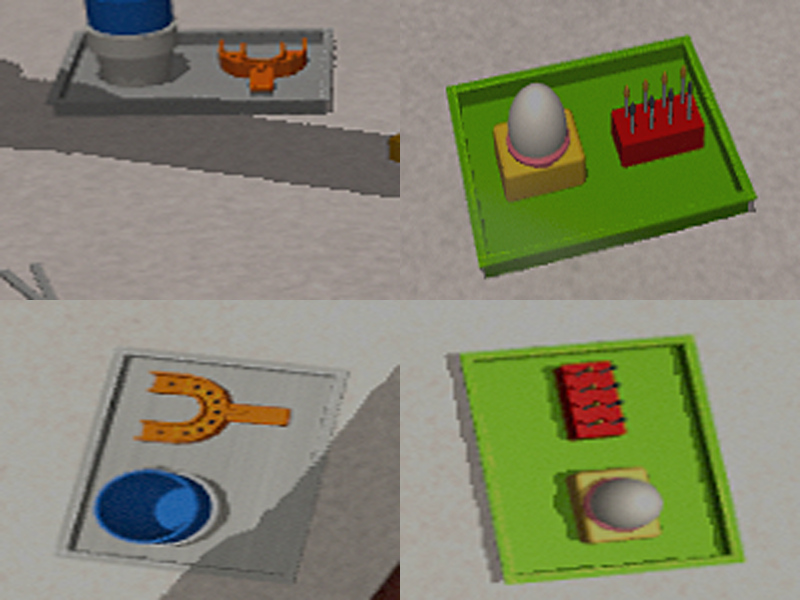

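The final views show the egg and red block flat in the green tray, and the nested cups and orange tray flat in the steel tray. One numeric check of the nest remains.

Run:
```python
from h import *
for f,cam in [('t9','top')]:
    im=cv2.imread(f'pics/{f}.png'); m=cv2.inRange(cv2.cvtColor(im,40),(95,110,25),(130,255,255)); m[:,:100]=0;m[:,240:]=0;m[:290]=0;m[370:]=0
    c=max(cv2.findContours(m,0,2)[0],key=cv2.contourArea); (e,ax,an)=cv2.fitEllipse(c); print(e,ax,an,cv2.boundingRect(c))
    t=np.linspace(0,6.28,60)
    for z,h in [(.0965,.082)]:
        P=np.vstack([np.c_[.3955+.030*np.cos(t),.3265+.030*np.sin(t),t*0+z],np.c_[.3955+.030*np.cos(t),.3265+.030*np.sin(t),t*0+.065]])
        q=proj(cam,P); print('pred bbox',q.min(0),q.max(0),at_z(cam,e,z))
im=cv2.imread('pics/s3.png'); m=cv2.inRange(cv2.cvtColor(im,40),(100,150,30),(125,255,255)); m[:140]=0;m[230:]=0;m[:,:200]=0;m[:,290:]=0
c=max(cv2.findContours(m,0,2)[0],key=cv2.contourArea); x,y,w,h=cv2.boundingRect(c); print('side',x,y,w,h)
t=np.linspace(0,6.28,60)
q=proj('side',np.vstack([np.c_[.3955+.03*np.cos(t),.3265+.03*np.sin(t),t*0+z] for z in (.0965,.065)])); print(q.min(0),q.max(0))
for yy in range(y+3,y+h-3,4):
    xs=np.nonzero(m[yy])[0]; print(yy,xs.min(),xs.max(),(xs.min()+xs.max())/2)
```

```text
(155.18911743164062, 324.43768310546875) (31.575153350830078, 34.31663131713867) 92.07200622558594 (138, 308, 35, 33)
pred bbox [136.94584494 308.53387815] [172.90885517 340.9158895 ] [0.39575859 0.32130434 0.0965    ]
side 215 150 27 24
[213.20146686 148.56442381] [240.44020381 171.83355551]
153 218 239 228.5
157 215 240 227.5
161 216 240 228.0
165 216 240 228.0
169 217 240 228.5
```

```bash
python3 -c "
from cell import robot
print(robot.close_job())"
```

```text
the job is handed in; nothing more can be done
None
```

Both kits are made up and the job was handed in at about 43 s: egg and red burs in the green tray, nested cups and orange impression tray in the steel tray. All of it looked flat and upright in the last pictures, but no verdict came back.

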